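# Fit the battery pack under the lip of the dust extractor's bay

## Task

Lift the battery pack out of its charging dock and stand it upright on the bench, its contact side right against the near edge of the rubber mat; let go, then push its top so that it tips over and lies on the mat on its contact side. Take it again as it lies and fit it in the dust extractor's bay: tilt it to slip the orange toe under the yellow lip first, then lower the heel until it lies level and fully home, and let go. Leave the other things on the bench where they are.

Things in the scene. Friction and masses are not known exactly. Their poses are not given: they have to be found in the camera images.
- pack: Grey battery pack, 0.3 to 0.65 kg, starts upright in the dock. Block 46 (x) x 50 (y) x 100 (z) mm; an orange tongue, the toe, 12 (x) x 36 (y) mm, extends it 20 mm more along +z, flush with the +x face. Origin: centre of the heel end, on which it stands; +z heel to toe; +x out of the contact side (flat, brass strips); -x face has an orange label. Mass centre 51 mm from the heel. Grasp by the y faces.
- pack_toe (a point): Point on the pack: middle of the toe's tip edge on the contact side (23 mm in x, 120 mm in z from the pack's origin). Axes as the pack's.
- pack_heel (a point): Point on the pack: middle of the heel edge on the contact side (23 mm in x, 0 in z). Axes as the pack's.
- dock: Black charging dock fixed to the bench, 100 x 94 mm base 12 mm high; the pack stands in a shallow well 54 x 58 mm on top of it, walls 12 mm high (rim 24 mm above the bench), loose by 4 mm a side. Origin: centre of its underside. The pack's contact side faces the dock's +x within a few degrees.
- mat: Black rubber mat fixed to the bench, 200 (x) x 150 (y) x 6 mm high with a vertical edge; a thin yellow line (flush) marks its near edge, which faces the robot (its -x side). Origin: centre of its underside, on the bench.
- mat_edge (a point): Middle of the mat's near edge, at its top, 6 mm above the bench. +x points across the mat, away from the robot; y along the edge. The pack stands on the bench at the -x side, contact side to the edge (gap under 15 mm). Pushed towards +x high up, by 45 mm or more, it tips over the edge and lies on the mat, toe towards +x.
- extractor: Blue cordless dust extractor fixed on the bench: housing 280 x 170 mm, deck 70 mm above the bench, a round hose collar 90 mm across at its +x end (top 82 mm above the bench). Origin: on the bench, under the centre of the bay. The battery bay is on the deck.
- bay (a point): Centre of the bay's floor, 70 mm above the bench; +x to the lip end. Inside 125 mm (x) by 55 mm (y); side walls 8 mm high, 8 thick; heel sill at the -x end 12 mm high, 8 thick; end wall at +x 23 mm high. The pack lies contact side down, toe point at x = 60, heel point at x = -60 (mm), both on the floor, mid width. Nothing latches.
- lip (a point): Middle of the lower edge of the yellow lip, 50.5 mm along x from the bay's centre, 17 mm above its floor; axes as the bay's. The lip, 6 mm thick, overhangs the floor by 12 mm. The pack cannot go in level: slip the toe in first, tilted toe-down about 15 degrees with its tip almost on the floor, then lower the heel over the sill.
- wax_tin: Bystander: yellow tin, 72 mm across, 55 mm high; stands near the dock. Origin under its centre.
- jar: Bystander: amber jar, 76 mm across, 110 mm high. Origin under its centre.
- bowl: Bystander: turned wooden bowl, 130 mm across, 60 mm high. Origin under its centre.
- gouge: Bystander: hand tool with wooden handle lying on the bench, 200 mm long along its x. Origin at its underside.
- blank: Bystander: dark wooden block 70 x 70 x 100 mm high. Origin under its centre.
- tape: Bystander: yellow tape measure, 60 x 35 x 58 mm high. Origin under its centre.
- brush: Bystander: brush lying on the bench, along its x. Origin at its underside.

How it is judged:
By the outcome, as a careful person would: the job done as asked, in the order asked, and still so for the second after the job is handed in, with the robot touching nothing.
It also fails if it takes over 67 s, if anything falls off the work surface, if the arm or the gripper's body presses on something with over 40 N, if the wrist force passes 120 N, or if a joint passes its speed limit or range.

## Robot

A 6-joint arm with a two-finger parallel gripper is mounted at the origin on the work surface. World frame = base frame: x ahead of the robot, y to its left, z up, the work surface at z = 0. Lengths are in mm, angles in degrees, forces in N, time in s.
With the tool pointing down it reaches from about 200 to 875 mm from the base axis. Payload 3.4 kg.
Tool frame: the origin (TCP) lies midway between the tips of the shut fingers; the grasp point (between the pads) lies 19 mm behind it; z points along the fingers, y is the direction in which the jaws open and shut (so a half turn about z gives the same grasp; the last joint's range is limited). The gripper opens to 94 mm and grips with 3 to 60 N. Pads are 16 mm wide; open, the fingers measure 119 mm over their backs; the gripper's body (75 mm by 177 mm) begins 78 mm behind the grasp point.
Start: joints at [-71.849, 15.808, 86.224, -0, 77.962, -6.933], TCP at [243.774, -520.807, 205.493] pointing down, gripper open.
Joint ranges: [-165.64, 165.64], [-43.16, 119.46], [12.63, 154.43], [-67.54, 247.53], [6.08, 155.33], [-154.97, 154.97]. Speed limits (degrees/s): [147.25, 147.25, 180, 180, 180, 180].

## Interface

Orientations are given as [roll, pitch, yaw] about the fixed x, y, z axes, in that order (R = Rz(yaw) Ry(pitch) Rx(roll)).
In Python, from rig import manip gives the robot as it stands.
- The arm moves only by the tool move_arm, never from a script. Its argument "plan" is a list of rows, each a list of 5 numbers: the finger opening in cm, from 0 to 9.4, then the shift along the world's x, y, z in cm, then the turn about the world's z in degrees. A call has 1 to 10 rows; each row shifts and turns the commanded pose from where the row before left it; what a row does not reach is not made up. A row lasts 1/10 s, in which the tool goes at most 50 mm and 8.59 degrees, less where a joint would pass 70% of its speed; a pose out of reach is approached as far as the arm can. A call with a gripper value outside its range is refused whole. The fingers move at their own pace and stop on an object; the grip force is fixed at half the most. Time passes only in rows, so rows that do not move let the fingers close. It gives the time, the measured TCP pose, the force and the opening at its end, in the units of the state.
- manip.observe(): the state, without advancing time (a new reading comes with each control period).
- manip.grab_frame(name): name is "side" or "top" or "wrist"; returns the picture (384x512x3 uint8, red, green, blue); there is no depth.
- manip.calibration(name): a dict with "vertical_fov" (degrees; the focal length in pixels is half the picture's height over the tangent of half this angle, whatever the lens; pixels are square), "cx", "cy" (the principal point, pixels), "R" (3x3) and "t" (3): a world point X has camera coordinates R X + t. Camera axes: x right, y down, z forward; pixel columns grow to the right and rows downward; lengths in mm; the calibration is good to about 2 mm. A picture is of the moment at which its call begins: read the wrist's pose just before it. calibration takes no time and is no camera call; for the wrist camera it gives the pose at the moment of the call.
- manip.finish_job(): hands the job in, once; it reports no verdict.
The state is a dict: "t": time; "joint_positions": joint angles; "dq": joint speeds; "joint_efforts": joint torques, N m; "position": TCP position; "tool_rot": TCP orientation; "force": force on the tool from outside, world axes, zero at the start; "torque": the same for the moment, N m; "gripper_width": opening from 0.0 (shut) to 1.0 (fully open).
Only numpy, scipy, OpenCV 4.12 (cv2) and the standard library are available. Lean on these libraries where they do the work, as an engineer would, in place of code of your own. Each camera call takes 0.05 s, during which the arm holds its last target.

## Working session

There is one attempt and no reset: what is moved stays moved. The work goes in short steps, Python scripts to look and compute and a tool call to move; the robot and the scene stay as the last step left them, time stands still between calls to the robot, and variables do not carry over. Pictures are saved under pics/ and viewed, and the job is handed in when it is done.

Besides the shell and the picture viewer there is one more tool, called as name([rows], argument=value, ...), one row to a line, values as JSON. move_arm: Moves the arm, as the interface text tells. Its arguments: {"type":"object","properties":{"plan":{"type":"array"}},"required":["plan"]}

```bash
ls; mkdir -p pics; cat > h.py <<'E'
import numpy as np, cv2
from rig import manip
def snap(n,tag):
    c=manip.calibration(n); f=manip.grab_frame(n)
    cv2.imwrite(f'pics/{tag}.png',cv2.cvtColor(f,cv2.COLOR_RGB2BGR)); np.savez(f'pics/{tag}.npz',**{k:np.array(v) for k,v in c.items()})
    return f,c
def foc(c): return 192/np.tan(np.radians(float(c['vertical_fov']))/2)
def ray(c,u,v):
    R=np.array(c['R']);t=np.array(c['t']);f=foc(c)
    d=R.T@np.array([(u-c['cx'])/f,(v-c['cy'])/f,1]);o=-R.T@t
    return o,d
def atz(c,u,v,z):
    o,d=ray(c,u,v); return o+d*(z-o[2])/d[2]
def proj(c,X):
    X=np.atleast_2d(X); p=X@np.array(c['R']).T+np.array(c['t']); f=foc(c)
    return np.c_[c['cx']+f*p[:,0]/p[:,2],c['cy']+f*p[:,1]/p[:,2]]
def ld(tag): return dict(np.load(f'pics/{tag}.npz'))
E
python3 - <<'E'
from h import *
for n in ['side','top','wrist']:
    f,c=snap(n,n+'0'); print(n,c)
    
print(manip.observe())
E
```

```text
pics
side {'vertical_fov': 46.221561347461545, 'cx': 255.1622654593859, 'cy': 194.29477161179634, 'R': array([[ 0.99833858, -0.05476878, -0.0179012 ],
       [-0.049163  , -0.64762825, -0.76036875],
       [ 0.03005115,  0.75998554, -0.64924487]]), 't': array([-564.13510443,   71.68148583, 1535.4744597 ])}
top {'vertical_fov': 51.637592848002825, 'cx': 260.4204666795157, 'cy': 184.68407870860568, 'R': array([[ 0.02070744, -0.99975121, -0.00828936],
       [-0.98877934, -0.01925191, -0.14813774],
       [ 0.14794129,  0.0112639 , -0.988932  ]]), 't': array([ -54.16125767,  591.9938368 , 1096.91034977])}
wrist {'vertical_fov': 66.38866319357652, 'cx': 256.23842472814107, 'cy': 189.69632528217727, 'R': array([[ 0.42360237, -0.90584734, -0.00127585],
       [-0.87226803, -0.40827876,  0.26917826],
       [-0.24435531, -0.11291167, -0.96308953]]), 't': array([-575.18176489,  -27.74209834,  391.78266203])}
{'t': 0.15, 'joint_positions': array([-7.18484921e+01,  1.58395042e+01,  8.62763318e+01, -3.77945226e-04,
        7.79616619e+01, -6.93524189e+00]), 'dq': array([-0.03450388, -0.05550153, -0.21143243,  0.0300076 ,  0.07333145,
       -0.07278359]), 'joint_efforts': array([ 1.38321670e-03, -4.04926586e+01, -2.37431699e+01,  7.02618691e-02,
        3.15406860e-02, -9.07189315e-05]), 'position': array([ 243.63724936, -520.38326826,  204.81688771]), 'tool_rot': array([-1.79923025e+02, -8.99084873e-03,  2.50868229e+01]), 'force': array([ 0.38065224, -0.0098533 , -0.16329405]), 'torque': array([ 0.0186946 ,  0.05586566, -0.02273683]), 'gripper_width': 1.0008158647914625}
```

View pics/side0.png

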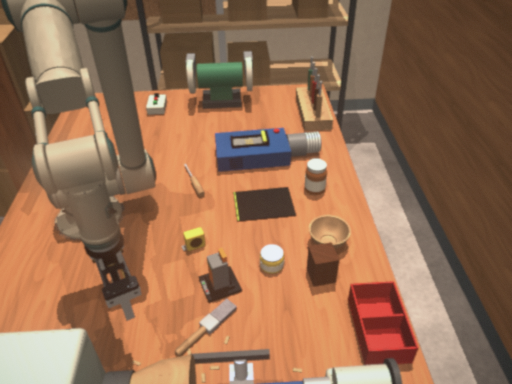

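View pics/top0.png

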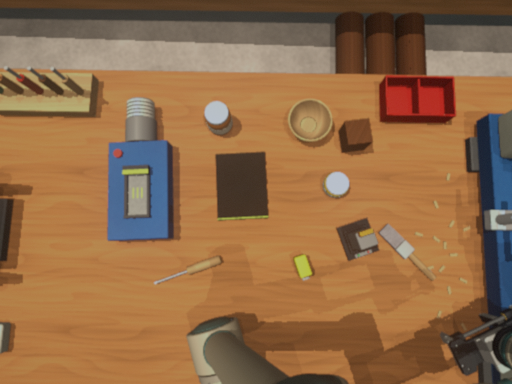

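View pics/wrist0.png

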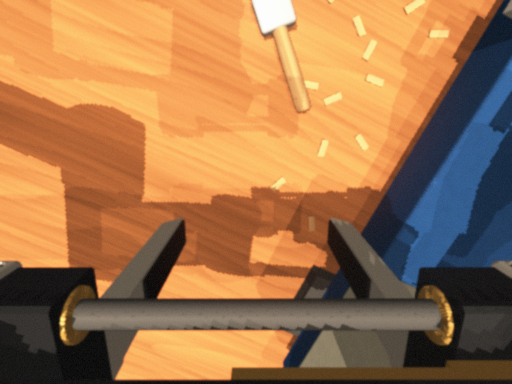

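```bash
python3 - <<'E'
import cv2
t=cv2.imread('pics/top0.png')
cv2.imwrite('pics/c1.png',cv2.resize(t[205:275,325:445],None,fx=6,fy=6,interpolation=cv2.INTER_CUBIC))
cv2.imwrite('pics/c2.png',cv2.resize(t[90:250,95:275],None,fx=4,fy=3.75,interpolation=cv2.INTER_CUBIC))
s=cv2.imread('pics/side0.png')
cv2.imwrite('pics/c3.png',cv2.resize(s[240:305,190:250],None,fx=8,fy=8,interpolation=cv2.INTER_CUBIC))
cv2.imwrite('pics/c4.png',cv2.resize(s[120:230,205:335],None,fx=5,fy=5,interpolation=cv2.INTER_CUBIC))
E
```

```text
(no output)
```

View pics/c1.png

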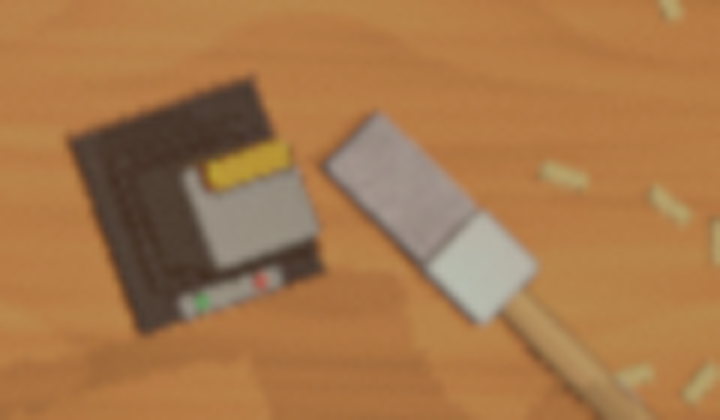

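View pics/c2.png

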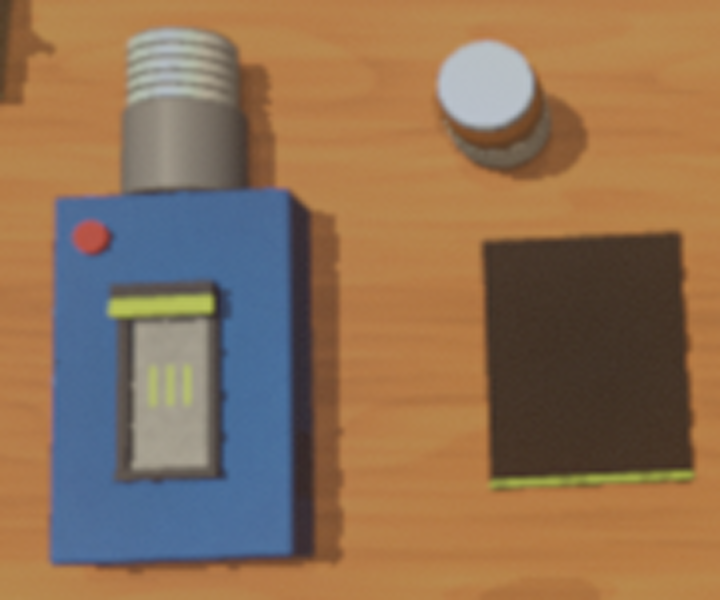

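View pics/c3.png

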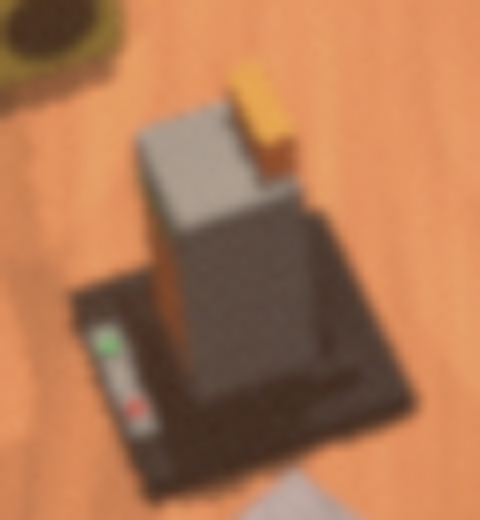

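View pics/c4.png

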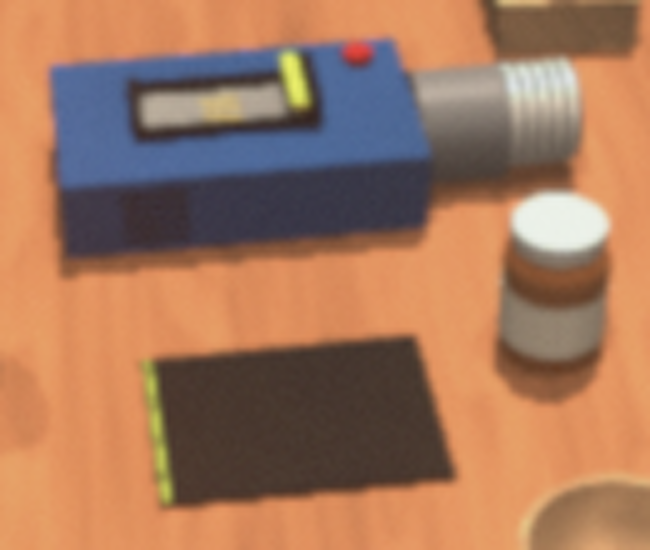

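```bash
python3 - <<'E'
from h import *
c=ld('top0')
A=lambda u,v,z:atz(c,325+(u+.5)/6-.5,205+(v+.5)/6-.5,z).round(1)
B=lambda u,v,z:atz(c,95+(u+.5)/4-.5,90+(v+.5)/3.75-.5,z).round(1)
print('pack');[print(A(*p)) for p in [(218,270,112),(318,235,112),(185,172,112),(200,158,132),(288,140,132),(210,192,132),(293,168,132)]]
print('dock');[print(A(*p)) for p in [(68,138,12),(250,78,12),(140,333,12),(325,268,12)]]
print('mat');[print(B(*p)) for p in [(490,487,6),(692,478,6),(484,240,6),(680,232,6)]]
print('housing');[print(B(*p)) for p in [(55,198,70),(292,190,70),(50,563,70),(292,556,70)]]
print('bay outer');[print(B(*p)) for p in [(117,480,82),(220,476,82),(110,290,93),(215,283,93)]]
print('lip');[print(B(*p)) for p in [(108,300,93),(213,293,93),(110,317,93),(215,311,93)]]
print('red',B(90,237,72))
S=ld('side0')
C=lambda u,v,z:atz(S,205+(u+.5)/5-.5,120+(v+.5)/5-.5,z).round(1)
print('side mat');[print(C(*p)) for p in [(143,362,6),(163,505,6),(414,338,6),(455,480,6)]]
print('side housing');[print(C(*p)) for p in [(52,68,70),(65,188,70),(392,42,70),(428,160,70)]]
print('side lip');[print(C(*p)) for p in [(283,52,93),(300,50,93),(292,112,93),(311,106,93)]]
D=lambda u,v,z:atz(S,190+(u+.5)/8-.5,240+(v+.5)/8-.5,z).round(1)
print('side pack');[print(D(*p)) for p in [(140,135,112),(180,230,112),(298,190,112),(232,65,132),(258,60,132),(297,135,132),(270,145,132)]]
print('side dock');[print(D(*p)) for p in [(70,295,12),(150,500,12),(415,405,12)]]
E
```

```text
pack
[ 415.3 -311.   112. ]
[ 431.4 -355.1  112. ]
[ 457.7 -297.2  112. ]
[ 463.2 -299.2  132. ]
[ 471.8 -337.4  132. ]
[ 448.7 -303.3  132. ]
[ 459.7 -339.3  132. ]
dock
[ 476.  -263.7   12. ]
[ 506.8 -352.2   12. ]
[ 383.9 -297.4   12. ]
[ 416.5 -386.3   12. ]
mat
[492.8  83.1   6. ]
[502.9 -65.    6. ]
[690.5  94.9   6. ]
[699.8 -52.4   6. ]
housing
[702.9 395.2  70. ]
[712.3 225.6  70. ]
[427.1 377.2  70. ]
[435.7 210.3  70. ]
bay outer
[488.3 331.   82. ]
[492.7 260.2  82. ]
[627.9 342.1  93. ]
[634.5 269.4  93. ]
lip
[620.3 342.9  93. ]
[627.  270.3  93. ]
[607.6 340.6  93. ]
[613.5 268.1  93. ]
red [672.4 367.   72. ]
side mat
[491.  79.   6.]
[501.6 -69.3   6. ]
[686.5  91.    6. ]
[697.6 -59.5   6. ]
side housing
[427.1 370.2  70. ]
[438.8 206.5  70. ]
[699.3 386.   70. ]
[709.4 220.7  70. ]
side lip
[609.1 342.2  93. ]
[622.5 344.   93. ]
[610.4 258.4  93. ]
[625.2 265.3  93. ]
side pack
[ 417.5 -315.9  112. ]
[ 432.  -359.2  112. ]
[ 471.5 -344.4  112. ]
[ 450.4 -304.3  132. ]
[ 459.2 -302.6  132. ]
[ 472.4 -337.7  132. ]
[ 463.3 -341.5  132. ]
side dock
[ 382.9 -301.8   12. ]
[ 414.3 -393.8   12. ]
[ 506.8 -359.7   12. ]
```

move_arm([
  [9.4,3.0,3.0,0,-1],
  [9.4,4.2,4.0,0,-1],
  [9.4,4.2,4.0,0,-1],
  [9.4,4.2,4.0,0,-1],
  [9.4,3.5,3.3,0,-1],
  [9.4,1.0,0.9,0,-0.6],
  [9.4,0,0,0,0],
])

```text
t: 0.85
position: [428.7, -343.5, 205.2]
tool_rot: [-180.0, -0.0, 19.7]
force: [-0.7, -0.5, -1.0]
gripper_width: 0.999
```

```bash
python3 - <<'E'
from h import *
s=manip.observe();print(s['position'],s['tool_rot'],s['joint_positions'])
f,c=snap('wrist','w1')
R=c['R'];print(-R.T@c['t'],R)
E
```

```text
[ 428.74880457 -343.47333826  205.24238059] [-1.79969328e+02 -8.78374458e-03  1.97107512e+01] [-4.59706784e+01  1.36170779e+01  8.93314469e+01  2.11715487e-02
  7.70758089e+01  2.43138283e+01]
[ 503.03697899 -317.90956929  384.57359184] [[ 3.36892795e-01 -9.41542979e-01 -2.53982527e-04]
 [-9.06766440e-01 -3.24522040e-01  2.69184080e-01]
 [-2.53530803e-01 -9.04558741e-02 -9.63088712e-01]]
```

View pics/w1.png

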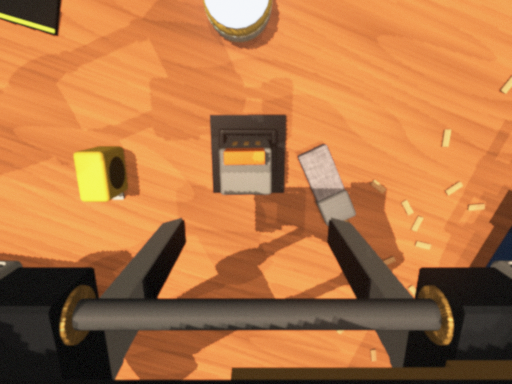

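```bash
python3 - <<'E'
import cv2
t=cv2.imread('pics/w1.png')
cv2.imwrite('pics/c5.png',cv2.resize(t[105:205,200:300],None,fx=6,fy=6,interpolation=cv2.INTER_CUBIC))
E
```

```text
(no output)
```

View pics/c5.png

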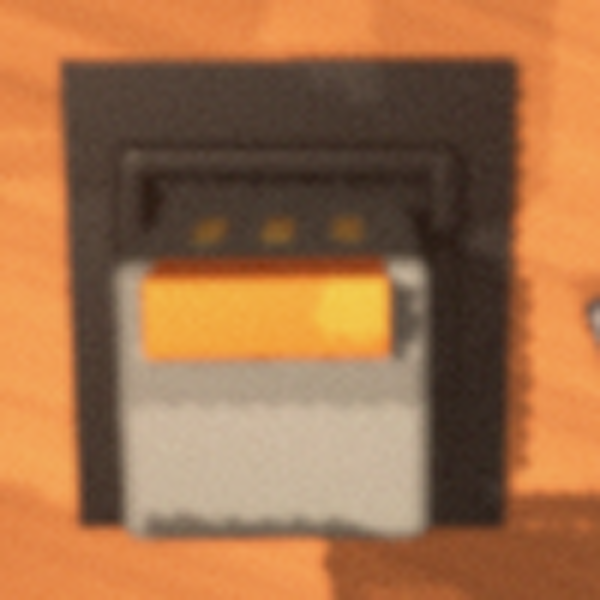

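```bash
python3 - <<'E'
from h import *
c=ld('w1')
A=lambda u,v,z:atz(c,200+(u+.5)/6-.5,105+(v+.5)/6-.5,z).round(1)
print([A(*p) for p in [(118,262,112),(432,262,112),(130,535,112),(428,530,112)]])
print([A(*p) for p in [(145,278,132),(388,278,132),(145,358,132),(388,358,132)]])
print([A(*p) for p in [(65,62,12),(515,62,12),(82,525,12),(505,525,12)]])
E
```

```text
[array([ 457.3, -297.7,  112. ]), array([ 473.7, -343.5,  112. ]), array([ 416., -313.,  112.]), array([ 433., -358.,  112.])]
[array([ 459.8, -303.6,  132. ]), array([ 471.5, -336.4,  132. ]), array([ 448.7, -307.2,  132. ]), array([ 460.6, -340.4,  132. ])]
[array([ 475.9, -267.6,   12. ]), array([ 507. , -354.5,   12. ]), array([ 382.7, -300.5,   12. ]), array([ 414.1, -388.2,   12. ])]
```

move_arm([
  [9.4,1.63,1.54,0,0.3],
  [9.4,0,0,-4,0],
  [9.4,0,0,-4,0],
  [9.4,0,0,-3.5,0],
  [9.4,0,0,-2,0],
  [9.4,0,0,-0.4,0],
  [9.4,0,0,0,0],
  [4,0,0,0,0],
  [4,0,0,0,0],
  [4,0,0,0,0],
])

```text
t: 1.9
position: [444.2, -330.7, 67.7]
tool_rot: [179.9, -0.1, 19.8]
force: [0.2, -0.2, -0.1]
gripper_width: 0.782
```

move_arm([
  [4,0,0,0,0],
  [4,0,0,0,0],
  [4,0,0,0,0],
])

```text
t: 2.2
position: [442.8, -327.8, 66.5]
tool_rot: [-179.8, 0.0, 19.8]
force: [0.3, 1.4, 3.7]
gripper_width: 0.528
```

move_arm([
  [4,0,0,1,0],
  [4,0,0,3,0],
  [4,0,0,4,0],
  [4,0,0,2,0],
  [4,0,0,0,0],
  [4,0,0,0,0],
])

```text
t: 2.8
position: [443.1, -329.6, 165.7]
tool_rot: [-179.9, 0.0, 19.8]
force: [0.0, 1.1, -7.0]
gripper_width: 0.531
```

move_arm([
  [4,0.1,1.5,0,-1],
  [4,0.3,4.0,0,-2],
  [4,0.3,4.0,0,-2.1],
  [4,0.3,4.5,0,-2],
  [4,0.3,4.5,0,-2],
  [4,0.3,4.5,0,-2],
  [4,0.3,4.5,0,-2],
  [4,0.2,4.0,0,-2],
  [4,0.2,1.8,0,-1],
  [4,0,0,0,0],
])

```text
t: 3.8
position: [464.8, 5.8, 164.3]
tool_rot: [-179.9, 0.3, 3.9]
force: [0.1, -0.6, -6.3]
gripper_width: 0.532
```

```bash
python3 - <<'E'
from h import *
s=manip.observe();print(s['position'],s['tool_rot'],s['force'],s['torque'])
f,c=snap('wrist','w2');f,c=snap('side','s2');f,c=snap('top','t2')
E
```

```text
[464.84567671   5.78635908 164.29355295] [-179.88780358    0.25717268    3.89445877] [ 0.14094711 -0.64708749 -6.27726028] [-0.05574825  0.05070271  0.01179103]
```

View pics/w2.png

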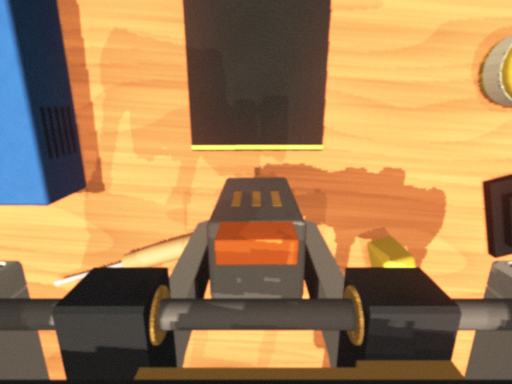

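View pics/s2.png

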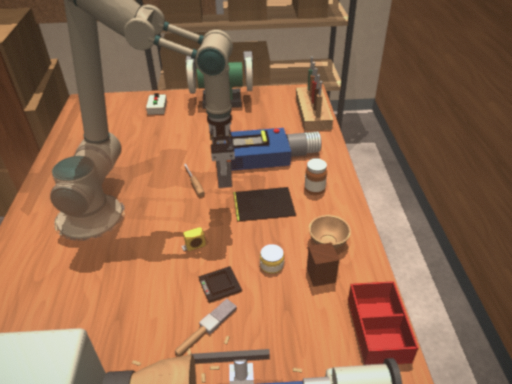

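```bash
python3 - <<'E'
from h import *
c=ld('w2')
for p in [(191,150,6),(323,150,6),(226,178,109.8),(286,178,109.8),(208,222,209.8),(302,222,209.8)]: print(p,atz(c,*p).round(1))
c=ld('t2');
import cv2
t=cv2.imread('pics/w2.png');cv2.imwrite('pics/c6.png',cv2.resize(t[130:310,170:350],None,fx=4,fy=4,interpolation=cv2.INTER_CUBIC))
E
```

```text
(191, 150, 6) [490.9  82.2   6. ]
(323, 150, 6) [501.2 -69.3   6. ]
(226, 178, 109.8) [486.3  31.3 109.8]
(286, 178, 109.8) [489.7 -17.7 109.8]
(208, 222, 209.8) [488.5  30.1 209.8]
(302, 222, 209.8) [491.6 -15.7 209.8]
```

View pics/c6.png

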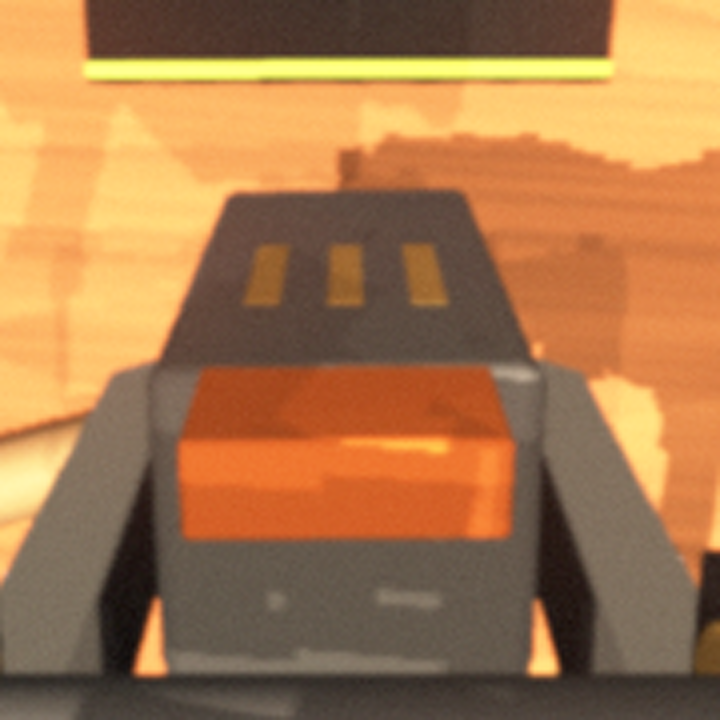

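move_arm([
  [4,0,0,-2,0],
  [4,0,0,-4,0],
  [4,0,0,-3,0],
  [4,0,0,-1.2,0],
  [4,0,0,-0.5,0],
  [4,0,0,0,0],
  [4,0,0,0,0],
])

```text
t: 4.65
position: [467.6, 2.3, 60.1]
tool_rot: [180.0, -0.1, 3.6]
force: [0.2, -0.1, -5.4]
gripper_width: 0.53
```

move_arm([
  [4,0.3,0,0,0],
  [4,0.2,0,0,0],
  [4,0.1,0,0,0],
  [4,0,0,0,0],
])

```text
t: 5.05
position: [473.2, 2.9, 60.4]
tool_rot: [180.0, -0.1, 3.7]
force: [-1.3, -0.1, 1.9]
gripper_width: 0.527
```

move_arm([
  [4,0,0,0,0],
  [4,0,0,0,0],
])

```text
t: 5.25
position: [473.2, 2.9, 60.3]
tool_rot: [180.0, -0.1, 3.7]
force: [-1.2, -2.1, 6.8]
gripper_width: 0.533
```

```bash
python3 - <<'E'
from h import *
s=manip.observe();print(s['position'],s['tool_rot'],s['force'],s['torque'])
f,c=snap('wrist','w3');f,c=snap('side','s3')
s=manip.observe();print(s['position'],s['force'],s['torque'])
t=cv2.imread('pics/w3.png');cv2.imwrite('pics/c7.png',cv2.resize(t[130:310,170:350],None,fx=4,fy=4,interpolation=cv2.INTER_CUBIC))
t=cv2.imread('pics/s3.png');cv2.imwrite('pics/c8.png',cv2.resize(t[120:240,180:300],None,fx=5,fy=5,interpolation=cv2.INTER_CUBIC))
E
```

```text
[473.19228403   2.85055112  60.33688258] [ 1.79957376e+02 -7.64177649e-02  3.70126558e+00] [-1.17120431 -2.05993317  6.80269302] [-0.22054143  0.42333159 -0.04114142]
[473.19095945   2.84924765  60.34726104] [-3.80899053 -1.15262323  6.33803544] [-0.23526259  0.38445282 -0.08061695]
```

View pics/c7.png

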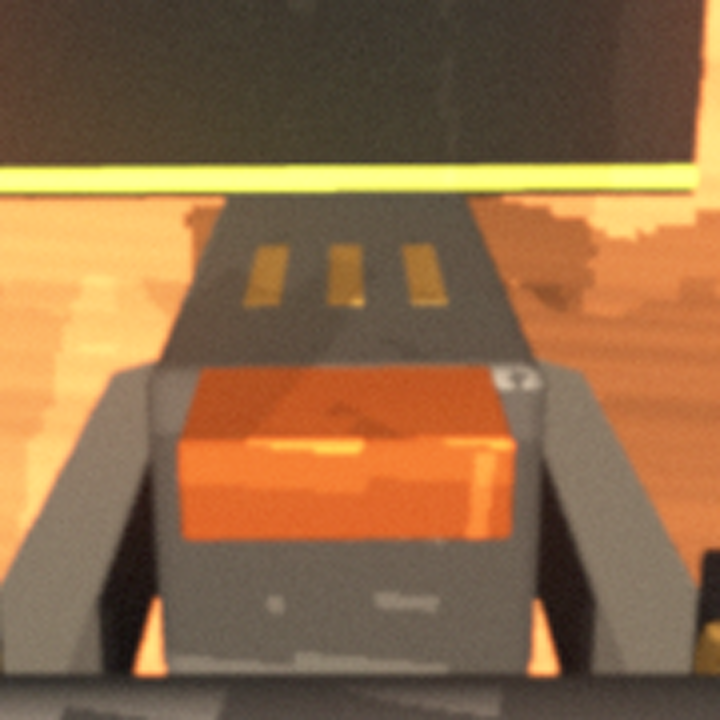

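View pics/c8.png

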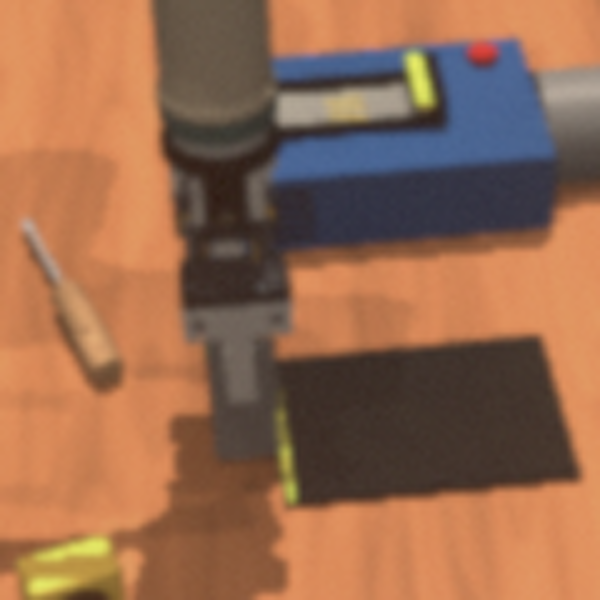

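```bash
python3 - <<'E'
from h import *
c=ld('w3')
for z in (0,3,6):
  print(z,[atz(c,170+(u+.5)/4-.5,130+(v+.5)/4-.5,z).round(1) for u,v in [(230,191),(468,191),(20,195),(690,191)]])
print(-c['R'].T@c['t'])
E
```

```text
0 [array([494.3,  27.8,   0. ]), array([497.5, -22. ,   0. ]), array([490.6,  71.7,   0. ]), array([500.4, -68.5,   0. ])]
3 [array([495. ,  27.5,   3. ]), array([498.1, -21.6,   3. ]), array([491.4,  70.9,   3. ]), array([501.1, -67.5,   3. ])]
6 [array([495.7,  27.3,   6. ]), array([498.8, -21.3,   6. ]), array([492.1,  70.1,   6. ]), array([501.7, -66.6,   6. ])]
[551.65649404   7.27227402 239.78563052]
```

move_arm([
  [4,-0.6,0,0.3,0],
  [4,0,0,-0.4,0],
  [4,0,0,-0.3,0],
  [4,0,0,0,0],
  [4,0,0,0,0],
])

```text
t: 5.85
position: [466.5, 3.1, 55.0]
tool_rot: [-180.0, 0.0, 3.7]
force: [0.2, 0.5, -5.3]
gripper_width: 0.527
```

move_arm([
  [4,0.3,0,0,0],
  [4,0.1,0,0,0],
  [4,0.1,0,0,0],
  [4,0,0,0,0],
])

```text
t: 6.25
position: [471.2, 3.0, 55.3]
tool_rot: [180.0, 0.1, 3.7]
force: [-1.4, -0.0, -4.4]
gripper_width: 0.533
```

Nearly touching the edge. Set down and check.

move_arm([
  [4,0.1,0,0,0],
  [4,0,0,-0.1,0],
  [4,0,0,-0.1,0],
  [4,0,0,0,0],
])

```text
t: 6.65
position: [471.3, 3.1, 54.5]
tool_rot: [180.0, 0.1, 3.7]
force: [-5.9, -0.1, 6.6]
gripper_width: 0.528
```

move_arm([
  [6,0,0,0,0],
  [7.5,0,0,0,0],
  [9.0,0,0,0,0],
  [9.0,0,0,0,0],
  [9.0,0,0,0,0],
  [9.0,0,0,2,0],
  [9.0,0,0,4,0],
  [9.0,0,0,4,0],
  [9.0,0,0,1,0],
  [9.0,0,0,0,0],
])

```text
t: 7.65
position: [474.0, 2.9, 165.0]
tool_rot: [179.9, -0.2, 3.7]
force: [-0.6, -0.3, -0.8]
gripper_width: 0.96
```

```bash
python3 - <<'E'
from h import *
s=manip.observe();print(s['position'],s['tool_rot'],s['force'],s['torque'])
f,c=snap('wrist','w4');f,c=snap('side','s4')
t=cv2.imread('pics/s4.png');cv2.imwrite('pics/c9.png',cv2.resize(t[120:240,180:300],None,fx=5,fy=5,interpolation=cv2.INTER_CUBIC))
E
```

```text
[473.98063733   2.88863651 164.96618644] [179.94866843  -0.23249309   3.68494377] [-0.58822326 -0.33166171 -0.76964694] [0.03818942 0.04404229 0.00910484]
```

View pics/w4.png

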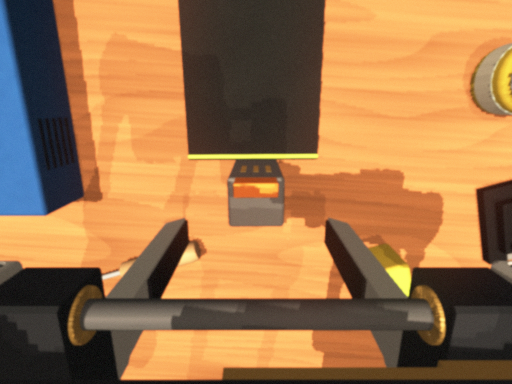

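View pics/c9.png

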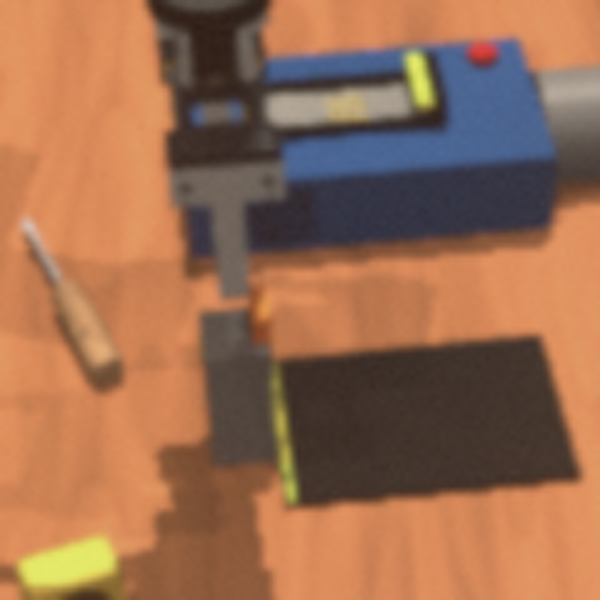

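The pack stands upright with its contact side against the yellow edge (wrist image around (257,160)). Now I go behind it with closed fingers and push.

move_arm([
  [5,-3,-0.2,0,0],
  [2,-3.5,-0.2,0,0],
  [0,-0.5,0,0,0],
  [0,0,0,0,0],
  [0,0,0,-2.5,0],
  [0,0,0,-3.5,0],
  [0,0,0,-1.7,0],
  [0,0,0,0,0],
])

```text
t: 8.55
position: [401.5, -0.6, 83.8]
tool_rot: [-179.9, 0.3, 3.7]
force: [-0.0, 0.4, -1.0]
gripper_width: 0.312
```

move_arm([
  [0,0.8,0.05,0,0],
  [0,0.8,0.05,0,0],
  [0,0.6,0.04,0,0],
  [0,0.4,0.03,0,0],
  [0,0.4,0,0,0],
  [0,0,0,0,0],
])

```text
t: 9.15
position: [433.5, 0.7, 86.8]
tool_rot: [180.0, -0.1, 3.7]
force: [-0.1, -0.2, 0.3]
gripper_width: 0.003
```

move_arm([
  [0,0.7,0.05,0,0],
  [0,0.8,0.05,0,0],
  [0,1.0,0.06,0,0],
  [0,1.0,0.06,0,0],
  [0,1.0,0.06,0,0],
  [0,1.0,0.06,0,0],
])

```text
t: 9.75
position: [489.4, 4.2, 86.5]
tool_rot: [180.0, -0.1, 3.7]
force: [-0.9, 0.5, -0.2]
gripper_width: 0.007
```

```bash
python3 - <<'E'
from h import *
f,c=snap('side','s5')
t=cv2.imread('pics/s5.png');cv2.imwrite('pics/c10.png',cv2.resize(t[120:240,180:300],None,fx=5,fy=5,interpolation=cv2.INTER_CUBIC))
E
```

```text
(no output)
```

View pics/c10.png

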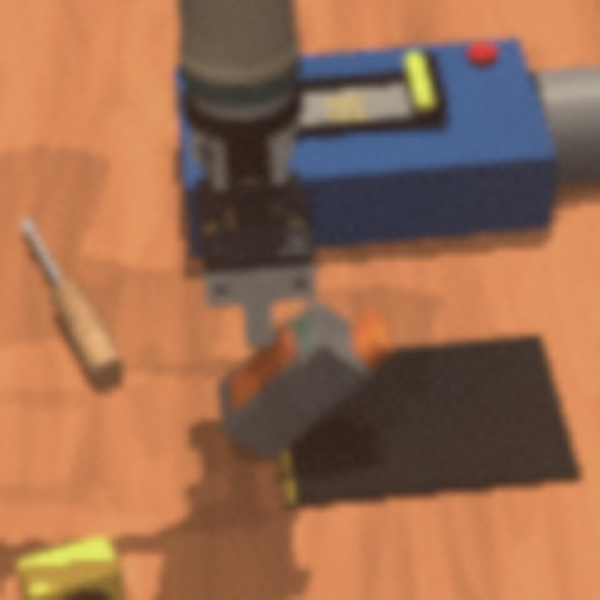

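It is tipping over; continue a little, and look.

move_arm([
  [0,0.8,0.05,0,0],
  [0,0.4,0,0,0],
  [0,0,0,0,0],
  [0,0,0,0,0],
])

```text
t: 10.2
position: [499.4, 4.7, 86.4]
tool_rot: [-180.0, 0.0, 3.7]
force: [-0.7, -0.3, -0.2]
gripper_width: 0.004
```

move_arm([
  [0,-0.8,0,3,0],
  [3,0,0,4,0],
  [6,0,0,4,0],
  [9.2,0,0,0,0],
  [9.2,0,0,0,0],
])

```text
t: 10.7
position: [491.6, 4.6, 197.2]
tool_rot: [180.0, -0.1, 3.7]
force: [-0.8, 0.6, -0.6]
gripper_width: 0.307
```

```bash
python3 - <<'E'
from h import *
s=manip.observe();print(s['position'],s['tool_rot'],s['joint_positions'],s['force'])
f,c=snap('wrist','w6');f,c=snap('side','s6')
t=cv2.imread('pics/s6.png');cv2.imwrite('pics/c11.png',cv2.resize(t[120:240,180:300],None,fx=5,fy=5,interpolation=cv2.INTER_CUBIC))
E
```

```text
[491.62513939   4.6104026  197.15093691] [ 1.79973812e+02 -9.77929617e-02  3.68043846e+00] [-7.57228386e+00  8.83821295e+00  9.67795269e+01 -6.85784015e-03
  7.42812370e+01  7.87491521e+01] [-0.83029094  0.59600163 -0.62031881]
```

View pics/w6.png

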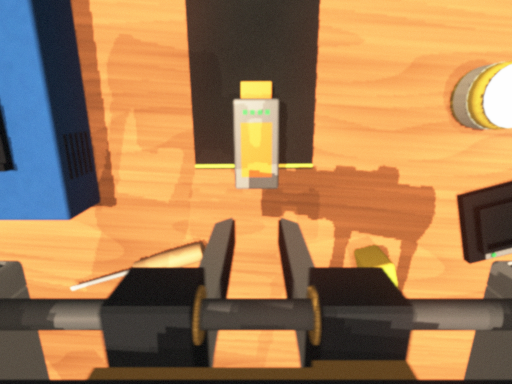

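View pics/c11.png

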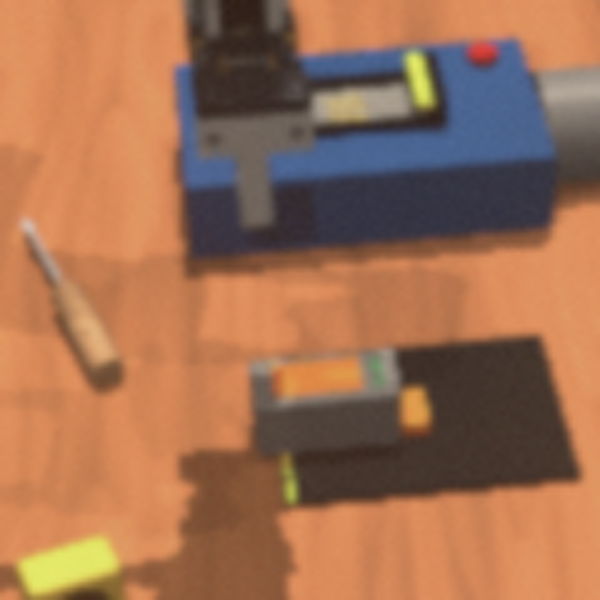

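```bash
python3 - <<'E'
import cv2
t=cv2.imread('pics/w6.png')
cv2.imwrite('pics/c12.png',cv2.resize(t[70:200,190:320],None,fx=5,fy=5,interpolation=cv2.INTER_CUBIC))
E
```

```text
(no output)
```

View pics/c12.png

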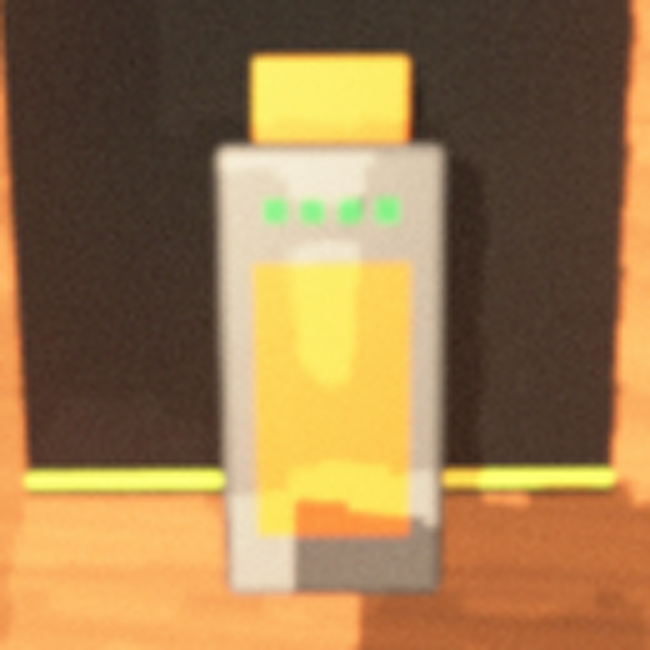

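```bash
python3 - <<'E'
from h import *
c=ld('w6')
for u,v,z in [(214,147,52),(446,147,52),(230,590,52),(440,590,52),(252,55,18),(411,55,18),(25,490,6),(615,488,6)]:
  print(u,v,atz(c,190+(u+.5)/5-.5,70+(v+.5)/5-.5,z).round(1))
E
```

```text
214 147 [577.8  34.4  52. ]
446 147 [580.9 -14.5  52. ]
230 590 [481.   26.7  52. ]
440 590 [484.1 -21.3  52. ]
252 55 [599.3  29.2  18. ]
411 55 [601.7  -7.3  18. ]
25 490 [491.7  82.9   6. ]
615 488 [501.8 -68.2   6. ]
```

move_arm([
  [9.2,4.1,0.2,0,0.3],
  [9.2,0,0,0,0],
  [9.2,0,0,-2,0],
  [9.2,0,0,-4,0],
  [9.2,0,0,-4,0],
  [9.2,0,0,-4,0],
  [9.2,0,0,-3,0],
  [9.2,0,0,-0.7,0],
  [9.2,0,0,0,0],
  [4,0,0,0,0],
])

```text
t: 11.8
position: [533.4, 6.5, 20.3]
tool_rot: [180.0, -0.1, 4.0]
force: [0.4, 0.3, 0.1]
gripper_width: 0.925
```

move_arm([
  [4,0,0,0,0],
  [4,0,0,0,0],
  [4,0,0,0,0],
  [4,0,0,0,0],
  [4,0,0,0,0],
  [4,0,0,0,0],
])

```text
t: 12.4
position: [532.9, 7.0, 19.9]
tool_rot: [-180.0, -0.0, 4.0]
force: [-1.1, 2.3, 3.7]
gripper_width: 0.529
```

move_arm([
  [4,0,0,1,0],
  [4,0,0,3,0],
  [4,0,0,4,0],
  [4,0,0,4,0],
  [4,0,0,4,0],
  [4,0,0,1,0],
  [4,0,0,0,0],
  [4,0,0,0,0],
])

```text
t: 13.2
position: [530.8, 6.7, 187.1]
tool_rot: [-180.0, 0.3, 4.0]
force: [-0.9, -0.9, -6.3]
gripper_width: 0.531
```

```bash
python3 - <<'E'
from h import *
s=manip.observe();print(s['position'],s['tool_rot'],s['joint_positions'],s['force'])
f,c=snap('wrist','w7');f,c=snap('side','s7')
t=cv2.imread('pics/s7.png');cv2.imwrite('pics/c13.png',cv2.resize(t[80:240,180:340],None,fx=4,fy=4,interpolation=cv2.INTER_CUBIC))
E
```

```text
[530.8185959    6.72577023 187.11740498] [-179.96639622    0.271863      3.98060581] [-6.77276832e+00  1.28177919e+01  9.30684693e+01 -1.83893660e-02
  7.43870983e+01  7.92516971e+01] [-0.9165326  -0.8740419  -6.32673851]
```

View pics/w7.png

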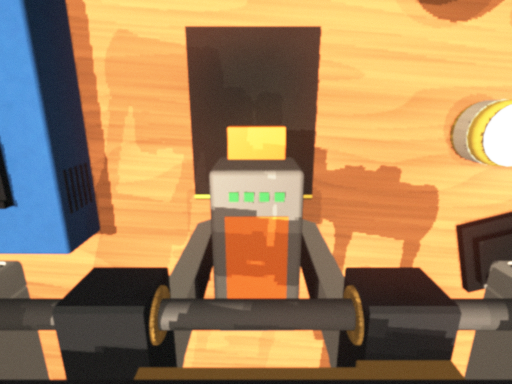

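View pics/c13.png

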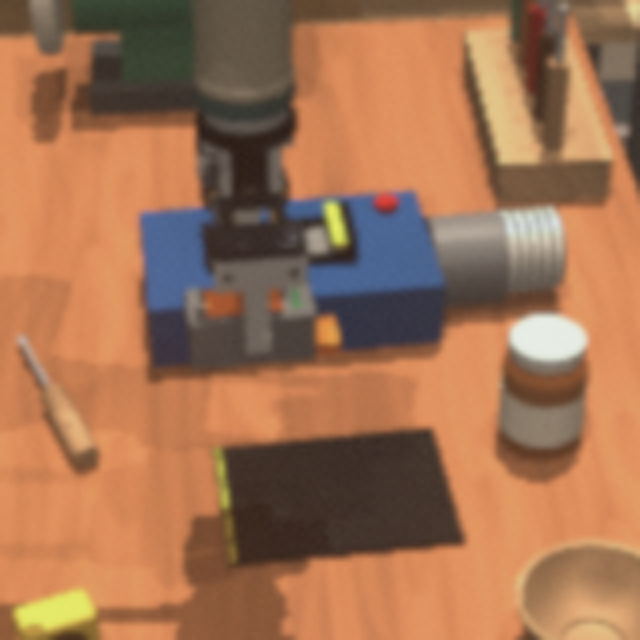

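move_arm([
  [4,-0.5,3,0,0],
  [4,-0.9,4.4,0,0],
  [4,-0.9,4.4,0,0],
  [4,-0.9,4.4,0,0],
  [4,-0.9,4.4,0,0],
  [4,-0.9,4.4,0,0],
  [4,-0.7,3.4,0,0],
  [4,-0.3,1.0,0,0],
  [4,0,0,0,-0.7],
  [4,0,0,0,0],
])

```text
t: 14.3
position: [472.3, 299.4, 188.1]
tool_rot: [179.9, 0.1, 3.3]
force: [1.3, 0.2, -6.4]
gripper_width: 0.531
```

```bash
python3 - <<'E'
from h import *
s=manip.observe();print(s['position'],s['tool_rot'],s['joint_positions'],s['force'])
f,c=snap('wrist','w8')
t=cv2.imread('pics/w8.png');cv2.imwrite('pics/c14.png',cv2.resize(t[0:180,150:370],None,fx=3.6,fy=3.3,interpolation=cv2.INTER_CUBIC))
E
```

```text
[472.25552568 299.40156784 188.11722933] [1.79854365e+02 1.30931463e-01 3.27640810e+00] [ 2.53048315e+01  1.51439802e+01  8.96878718e+01 -8.87840802e-02
  7.53441607e+01  1.12050852e+02] [ 1.31211571  0.20474757 -6.4208213 ]
```

View pics/w8.png

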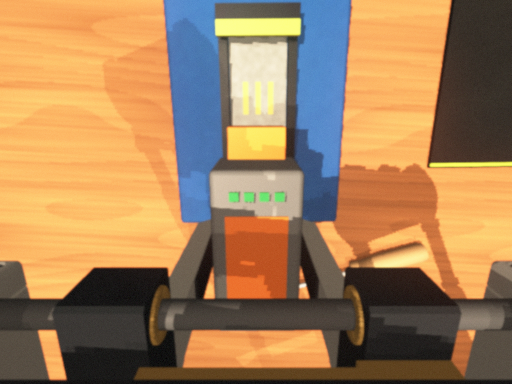

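View pics/c14.png

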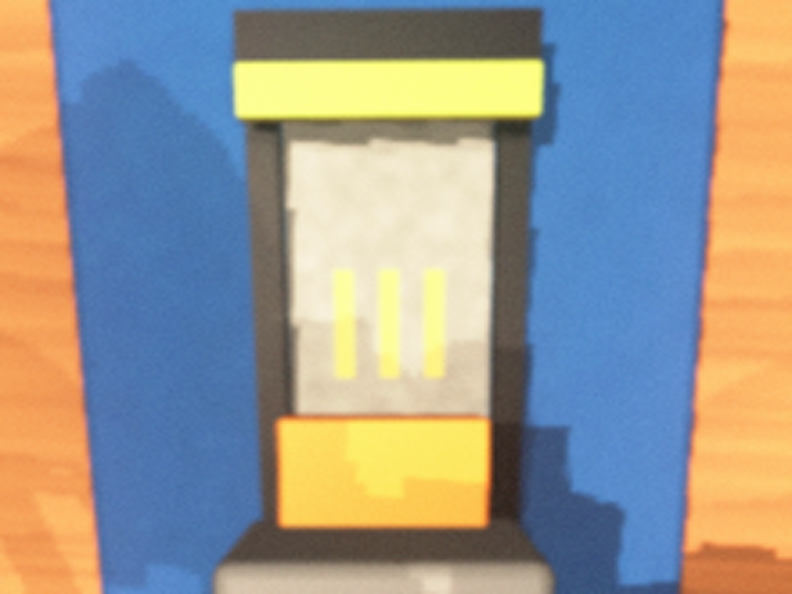

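```bash
python3 - <<'E'
from h import *
c=ld('w8')
P=lambda u,v,z:atz(c,150+(u+.5)/3.6-.5,(v+.5)/3.3-.5,z).round(1)
print('lip near',P(235,118,87),P(545,118,87),'far',P(235,62,93),P(543,62,93),'wall',P(235,10,93),P(541,10,93))
print('walls outer',P(247,130,78),P(532,130,78),P(263,500,78),P(520,500,78),'inner',P(285,410,70),P(492,410,70),P(290,150,70),P(495,150,70))
print('housing',P(66,180,70),P(714,180,70),P(98,530,70),P(686,530,70))
print('toe tip',P(278,417,187-14+12),P(492,417,187-14+12), 'shoulder top',P(215,568,219),P(553,568,219))
print(-c['R'].T@c['t'])
E
```

```text
lip near [608.8 341.8  87. ] [613.1 267.5  87. ] far [620.4 341.2  93. ] [624.5 270.   93. ] wall [632.  341.4  93. ] [636.  271.6  93. ]
walls outer [607.9 340.   78. ] [611.9 269.3  78. ] [507.6 333.4  78. ] [511.6 263.   78. ] inner [533.8 328.9  70. ] [537.  272.1  70. ] [605.  329.9  70. ] [608.  277.3  70. ]
housing [593.9 387.4  70. ] [603.5 220.   70. ] [494.4 380.8  70. ] [503.8 213.9  70. ]
toe tip [539.3 320.3 185. ] [541.3 284.2 185. ] shoulder top [517.9 325.5 219. ] [520.6 277.1 219. ]
[551.39798377 303.5932394  367.27603869]
```

move_arm([
  [4,0.5,1,0,5],
  [4,0.7,1.2,0,8],
  [4,0.7,1.2,0,8],
  [4,0.7,1.2,0,8],
  [4,0.7,1.2,0,8],
  [4,0.7,1.2,0,8],
  [4,0.7,1.2,0,8],
  [4,0.7,1.2,0,8],
  [4,0.7,1.2,0,8],
  [4,0.7,1.0,0,8],
])

```text
t: 15.35
position: [541.9, 415.2, 189.0]
tool_rot: [-180.0, 0.1, 80.5]
force: [-0.0, -0.2, -4.7]
gripper_width: 0.528
```

move_arm([
  [4,0.5,0.6,0,8],
  [4,0,0,-2,5],
  [4,0,0,-3.5,0],
  [4,0,0,-2.5,0],
  [4,0,0,-0.6,0],
  [4,0,0,0,0],
  [4,0,0,0,0],
])

```text
t: 16.05
position: [547.2, 422.6, 105.0]
tool_rot: [179.9, -0.1, 93.2]
force: [0.9, -0.7, -4.8]
gripper_width: 0.53
```

move_arm([
  [4,0,0,-1.0,0],
  [4,0,0,-0.6,0],
  [4,0,0,-0.2,0],
  [4,0,0,-0.2,0],
  [4,0,0,0,0],
])

```text
t: 16.55
position: [545.6, 422.7, 83.9]
tool_rot: [180.0, -0.0, 93.3]
force: [-1.5, -0.4, -3.8]
gripper_width: 0.531
```

move_arm([
  [4,0,0,-0.3,0],
  [4,0,0,0,0],
])

```text
t: 16.75
position: [545.7, 424.0, 82.4]
tool_rot: [179.9, -0.1, 93.3]
force: [-1.6, 1.5, 3.7]
gripper_width: 0.534
```

move_arm([
  [4,0,0,-0.3,0],
  [4,0,0,0,0],
])

```text
t: 16.95
position: [545.7, 425.3, 80.0]
tool_rot: [179.9, -0.3, 93.3]
force: [-3.3, 3.6, 5.3]
gripper_width: 0.528
```

move_arm([
  [4,0,0,-0.3,0],
  [4,0,0,-0.2,0],
  [4,0,0,0,0],
  [4,0,0,0,0],
])

```text
t: 17.35
position: [545.7, 426.8, 75.5]
tool_rot: [179.8, -0.4, 93.3]
force: [-5.5, 6.2, 7.5]
gripper_width: 0.527
```

```bash
python3 - <<'E'
from h import *
s=manip.observe();print(s['position'],s['tool_rot'],s['force'],s['torque'])
f,c=snap('wrist','w9');f,c=snap('side','s9')
t=cv2.imread('pics/s9.png');cv2.imwrite('pics/c15.png',cv2.resize(t[60:180,180:300],None,fx=5,fy=5,interpolation=cv2.INTER_CUBIC))
E
```

```text
[545.68914839 426.77808795  75.52922821] [179.83747697  -0.44993054  93.25388089] [-5.51183162  6.17433105  7.47759738] [ 0.74829774  0.83571326 -0.12420806]
```

View pics/w9.png

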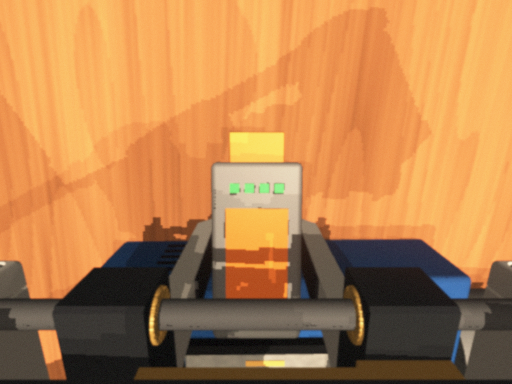

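```bash
cat >> h.py <<'E'
def packpt(tcp,yaw,th,s,h,g=52,hg=33,y=0):
    # s along heel->toe, h above contact side, th toe-down deg
    a=np.radians(th);ds,dh=s-g,h-hg
    X=ds*np.cos(a)+dh*np.sin(a);Z=-ds*np.sin(a)+dh*np.cos(a)
    w=np.radians(yaw)
    return np.array([tcp[0]+X*np.cos(w)-y*np.sin(w),tcp[1]+X*np.sin(w)+y*np.cos(w),tcp[2]+19+Z])
def pred(c,tcp,yaw,th,g=52,hg=33):
    return [proj(c,packpt(tcp,yaw,th,s,h,g,hg,y))[0].round(1) for s,h,y in [(120,12,18),(120,12,-18),(100,12,0),(100,46,25),(100,46,-25)]]
E
python3 - <<'E'
from h import *
t=cv2.imread('pics/w9.png');cv2.imwrite('pics/c16.png',cv2.resize(t[120:220,200:310],None,fx=6,fy=6,interpolation=cv2.INTER_CUBIC))
for tag,tcp,yaw in [('w7',(530.8,6.7,187.1),3.98),('w8',(472.26,299.4,188.1),3.28)]:
  for g in (50,52,54): print(tag,g,pred(ld(tag),tcp,yaw,0,g))
for th in (5,8,11,14): print(th,pred(ld('w9'),(545.7,426.8,75.5),93.25,th))
E
```

```text
w7 50 [array([225. , 122.9]), array([284.8, 122.9]), array([254.9, 155.9]), array([205.6, 166.8]), array([303.7, 166.8])]
w7 52 [array([225.1, 126.3]), array([284.7, 126.3]), array([254.9, 159.1]), array([205.7, 170.6]), array([303.5, 170.6])]
w7 54 [array([225.2, 129.7]), array([284.6, 129.7]), array([254.9, 162.3]), array([205.9, 174.5]), array([303.4, 174.4])]
w8 50 [array([224.9, 122.9]), array([284.7, 122.9]), array([254.9, 155.9]), array([205.7, 166.6]), array([303.8, 166.5])]
w8 52 [array([225. , 126.3]), array([284.6, 126.3]), array([254.9, 159.1]), array([205.9, 170.5]), array([303.6, 170.4])]
w8 54 [array([225.1, 129.7]), array([284.5, 129.6]), array([254.9, 162.2]), array([206. , 174.3]), array([303.4, 174.2])]
5 [array([226.8, 127. ]), array([284.2, 127. ]), array([255.5, 159. ]), array([207.9, 163.8]), array([303.2, 163.7])]
8 [array([227.3, 129.1]), array([283.7, 129. ]), array([255.5, 160.5]), array([208.6, 162.2]), array([302.4, 162.1])]
11 [array([227.9, 131.4]), array([283.1, 131.3]), array([255.5, 162.2]), array([209.3, 160.9]), array([301.7, 160.8])]
14 [array([228.4, 133.9]), array([282.6, 133.8]), array([255.5, 164. ]), array([210. , 159.9]), array([301. , 159.8])]
```

View pics/c16.png

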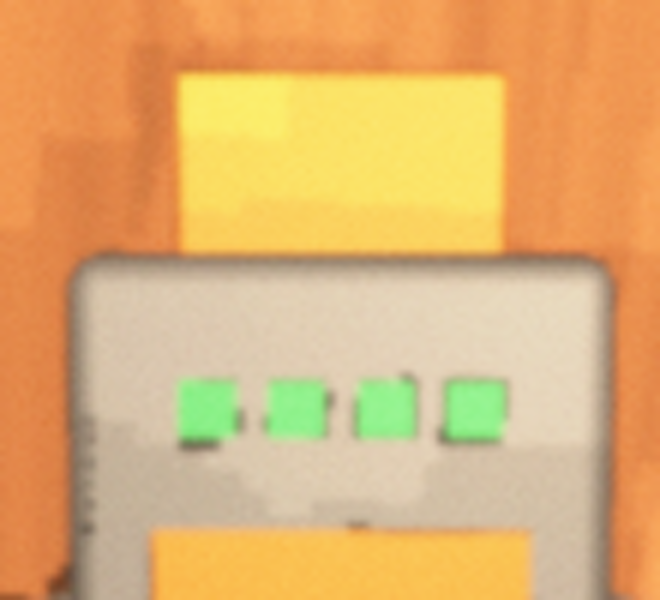

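View pics/c15.png

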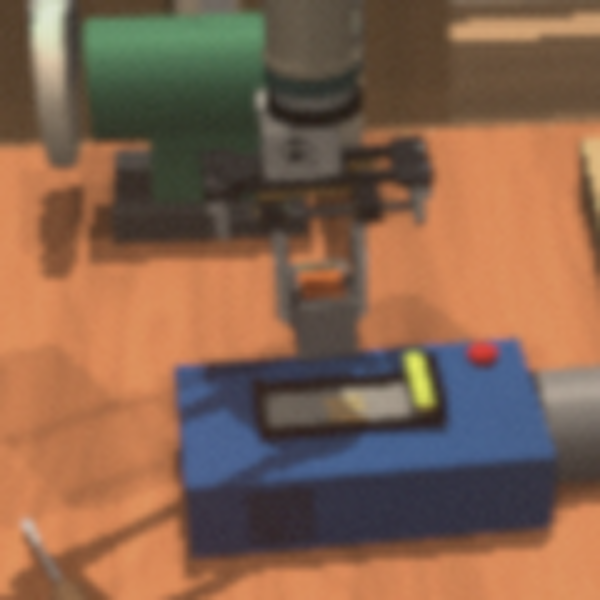

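move_arm([
  [4,0,0,-0.3,0],
  [4,0,0,0,0],
  [4,0,0,0,0],
  [4,0,0.2,2,0],
  [4,0,0,3,0],
  [4,0,0,3,0],
  [4,0,0,1,0],
  [4,0,0,0,0],
])

```text
t: 18.25
position: [546.8, 425.2, 160.8]
tool_rot: [179.8, -0.1, 93.3]
force: [-0.1, 0.2, -5.4]
gripper_width: 0.527
```

```bash
python3 - <<'E'
from h import *
s=manip.observe();print(s['position'],s['tool_rot'],s['force'],s['torque'])
f,c=snap('wrist','w10')
t=cv2.imread('pics/w10.png');cv2.imwrite('pics/c17.png',cv2.resize(t[120:220,200:310],None,fx=6,fy=6,interpolation=cv2.INTER_CUBIC))
for th in (8,11,14,17): print(th,pred(c,s['position'],s['tool_rot'][2],th))
E
```

```text
[546.79822383 425.18641201 160.83137445] [ 1.79795266e+02 -9.51575237e-02  9.32849441e+01] [-0.12922648  0.21018731 -5.37481269] [-0.01632856 -0.10319522 -0.0158562 ]
8 [array([227.2, 129. ]), array([283.7, 129. ]), array([255.5, 160.5]), array([208.5, 162.6]), array([302.5, 162.5])]
11 [array([227.8, 131.3]), array([283.1, 131.3]), array([255.5, 162.2]), array([209.2, 161.3]), array([301.8, 161.2])]
14 [array([228.3, 133.7]), array([282.6, 133.7]), array([255.5, 164. ]), array([209.9, 160.3]), array([301.1, 160.2])]
17 [array([228.8, 136.4]), array([282.1, 136.3]), array([255.5, 165.9]), array([210.6, 159.5]), array([300.4, 159.4])]
```

View pics/c17.png

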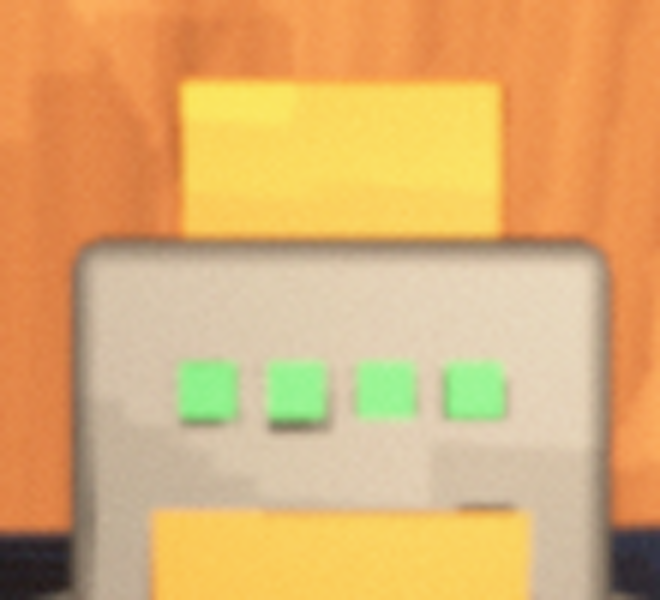

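move_arm([
  [4,0,-0.8,0,-5],
  [4,0,-1.2,0,-8],
  [4,0,-1.2,0,-8],
  [4,0,-1.2,0,-8],
  [4,0,-1.2,0,-8],
  [4,0,-1.2,0,-8],
  [4,0,-1.2,0,-8],
  [4,0,-1.2,0,-8],
  [4,0,-1.2,0,-8],
  [4,0,-1.2,0,-8],
])

```text
t: 19.3
position: [544.3, 307.4, 156.7]
tool_rot: [180.0, 0.3, 16.0]
force: [0.0, -0.0, -6.3]
gripper_width: 0.533
```

move_arm([
  [4,0,-0.8,0,-8],
  [4,-0.1,0,0,-4.8],
  [4,0,0,0,0],
  [4,0,0,0,0],
])

```text
t: 19.7
position: [543.9, 300.3, 157.8]
tool_rot: [179.9, 0.2, 3.6]
force: [0.5, 0.3, -5.7]
gripper_width: 0.531
```

```bash
python3 - <<'E'
from h import *
s=manip.observe();print(s['position'],s['tool_rot'],s['force'],s['torque'])
f,c=snap('wrist','w11');f,c=snap('side','s11')
t=cv2.imread('pics/w11.png');cv2.imwrite('pics/c18.png',cv2.resize(t[0:240,130:380],None,fx=3,fy=2.5,interpolation=cv2.INTER_CUBIC))
E
```

```text
[543.896578   300.29275657 157.76484917] [1.79943810e+02 1.56997438e-01 3.58393666e+00] [ 0.49942571  0.25043796 -5.67630317] [ 0.07332241 -0.00151672  0.05977351]
```

View pics/c18.png

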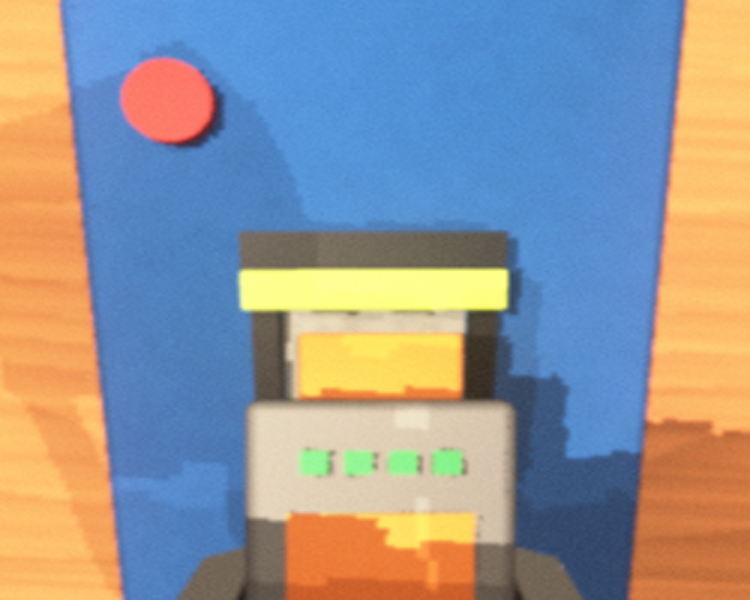

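```bash
python3 - <<'E'
from h import *
c=ld('w11')
P=lambda u,v,z:atz(c,130+(u+.5)/3-.5,(v+.5)/2.5-.5,z).round(1)
print('lip near',P(240,309,87),P(508,309,87),'far',P(239,270,93),P(508,270,93),'wall far',P(239,232,93),P(507,232,93))
print('housing',P(95,320,70),P(658,320,70),P(121,560,70),P(631,560,70), P(75,130,70),P(676,130,70))
tcp=(543.9,300.3,157.8)
for s,h in [(120,0),(120,12),(100,46)]: print(s,h,packpt(tcp,3.58,14.7,s,h,g=51).round(1))
print('toe',P(296,333,139),P(463,333,139),'sh',P(247,404,162),P(515,404,162))
E
```

```text
lip near [607.5 342.1  87. ] [612.1 268.   87. ] far [620.1 341.7  93. ] [624.5 270.1  93. ] wall far [631.6 341.9  93. ] [636.  271.5  93. ]
housing [599.9 387.6  70. ] [610.3 220.6  70. ] [508.2 381.5  70. ] [518.5 215.7  70. ] [662.  391.5  70. ] [672.4 224.8  70. ]
120 0 [602.2 303.9 127.4]
120 12 [605.2 304.1 139. ]
100 46 [594.5 303.5 176.9]
toe [605.3 321.8 139. ] [607.6 284.9 139. ] sh [589.9 329.  162. ] [593.2 275.3 162. ]
```

move_arm([
  [4,0,0.1,-1,0],
  [4,0,0,-2,0],
  [4,0,0,-1.5,0],
  [4,0,0,-0.6,0],
  [4,0,0,0,0],
  [4,0,0,0,0],
])

```text
t: 20.4
position: [545.1, 301.9, 108.8]
tool_rot: [-180.0, -0.0, 3.5]
force: [-0.5, -0.3, -5.0]
gripper_width: 0.533
```

```bash
python3 - <<'E'
from h import *
s=manip.observe();print(s['position'],s['tool_rot'],s['force'],s['torque'])
tcp=s['position']
for q in [(120,0),(120,12),(100,46),(0,0)]: print(q,packpt(tcp,3.58,14.7,*q,g=51).round(1))
f,c=snap('wrist','w12');f,c=snap('side','s12')
t=cv2.imread('pics/w12.png');cv2.imwrite('pics/c19.png',cv2.resize(t[80:200,190:330],None,fx=5,fy=5,interpolation=cv2.INTER_CUBIC))
t=cv2.imread('pics/s12.png');cv2.imwrite('pics/c20.png',cv2.resize(t[80:190,210:320],None,fx=6,fy=5.4,interpolation=cv2.INTER_CUBIC))
E
```

```text
[545.14181127 301.92057101 108.80159   ] [-1.79988125e+02 -4.70337664e-02  3.50030314e+00] [-0.51032182 -0.27271511 -5.01637894] [ 0.04642992 -0.03519384  0.00805053]
(120, 0) [603.4 305.6  78.4]
(120, 12) [606.4 305.8  90. ]
(100, 46) [595.7 305.1 127.9]
(0, 0) [487.5 298.3 108.8]
```

View pics/c19.png

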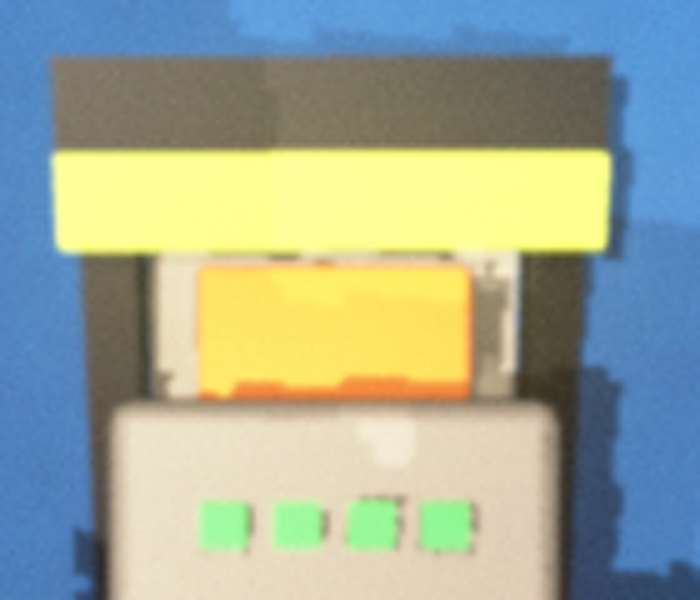

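View pics/c20.png

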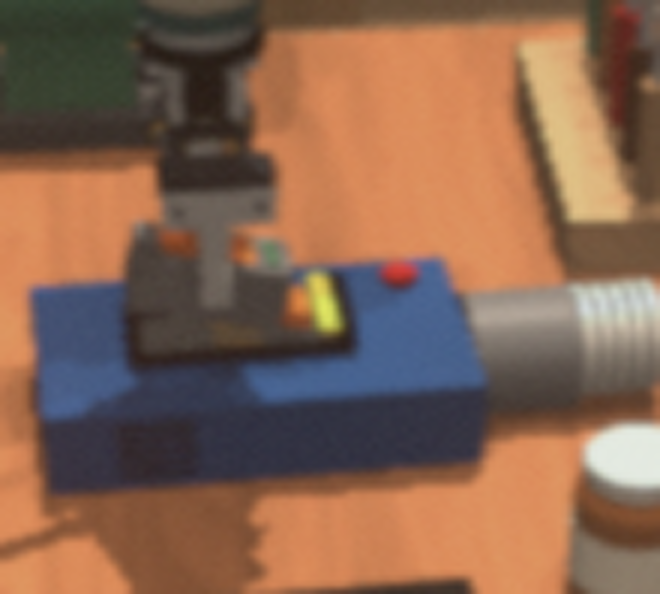

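move_arm([
  [4,-0.1,0,-0.4,0],
  [4,0,0,-0.2,0],
  [4,0,0,0,0],
  [4,0,0,0,0],
])

```text
t: 20.9
position: [543.7, 301.6, 102.5]
tool_rot: [180.0, 0.0, 3.5]
force: [0.6, -0.6, -6.1]
gripper_width: 0.529
```

move_arm([
  [4,0,0,-0.1,0],
  [4,0,0,0,0],
])

```text
t: 21.1
position: [543.7, 301.6, 101.4]
tool_rot: [180.0, 0.0, 3.5]
force: [-0.0, -0.3, -5.8]
gripper_width: 0.532
```

move_arm([
  [4,0.4,0.02,0,0],
  [4,0.4,0.03,0,0],
  [4,0,0,0,0],
])

```text
t: 21.4
position: [552.9, 302.3, 101.6]
tool_rot: [-180.0, -0.1, 3.5]
force: [0.5, -0.8, -6.3]
gripper_width: 0.529
```

move_arm([
  [4,0.4,0.02,0,0],
  [4,0,0,0,0],
])

```text
t: 21.6
position: [556.0, 302.3, 101.2]
tool_rot: [180.0, 0.0, 3.5]
force: [0.2, -0.3, -6.2]
gripper_width: 0.53
```

```bash
python3 - <<'E'
from h import *
s=manip.observe();print(s['position'],s['tool_rot'],s['force'],s['torque'])
f,c=snap('wrist','w13');f,c=snap('side','s13')
t=cv2.imread('pics/w13.png');cv2.imwrite('pics/c21.png',cv2.resize(t[80:200,190:330],None,fx=5,fy=5,interpolation=cv2.INTER_CUBIC))
t=cv2.imread('pics/s13.png');cv2.imwrite('pics/c22.png',cv2.resize(t[80:190,210:320],None,fx=6,fy=5.4,interpolation=cv2.INTER_CUBIC))
E
```

```text
[556.03147057 302.29054632 101.21961032] [1.79990077e+02 1.53224539e-02 3.47131205e+00] [ 0.16052424 -0.26416581 -6.16633573] [-0.02816132  0.02364441  0.00453076]
```

View pics/c21.png

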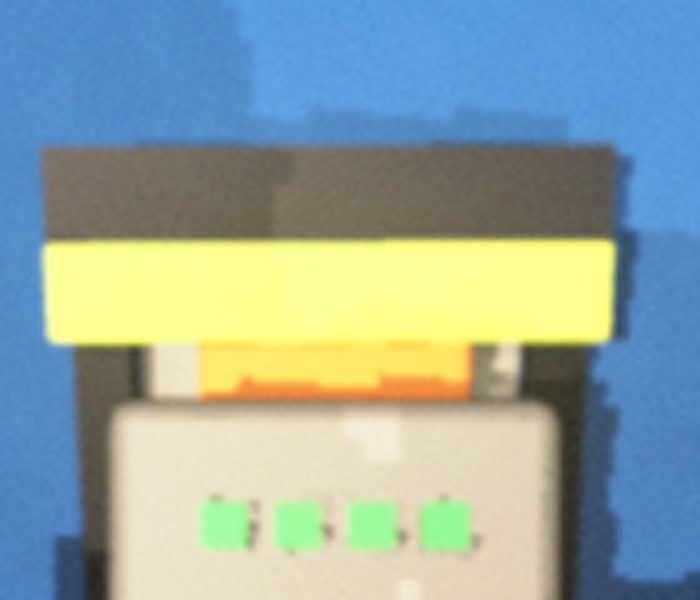

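move_arm([
  [4,0,0,-0.2,0],
  [4,0,0,0,0],
])

```text
t: 21.9
position: [555.4, 302.3, 99.2]
tool_rot: [180.0, 0.0, 3.5]
force: [-0.8, -0.6, -6.9]
gripper_width: 0.525
```

move_arm([
  [4,0,0,-0.2,0],
  [4,0,0,0,0],
])

```text
t: 22.1
position: [555.7, 302.5, 97.8]
tool_rot: [-180.0, -0.0, 3.5]
force: [-0.7, -0.7, -4.8]
gripper_width: 0.534
```

move_arm([
  [4,-0.1,0,-0.2,0],
  [4,0,0,0,0],
])

```text
t: 22.3
position: [555.0, 302.4, 96.6]
tool_rot: [-180.0, -0.1, 3.5]
force: [-2.4, -1.4, 2.5]
gripper_width: 0.53
```

move_arm([
  [4,-0.1,0,-0.2,0],
  [4,0,0,-0.2,0],
  [4,0,0,0,0],
])

```text
t: 22.6
position: [552.0, 302.2, 91.5]
tool_rot: [180.0, 0.2, 3.5]
force: [-5.5, -1.8, 5.2]
gripper_width: 0.529
```

move_arm([
  [4,-0.1,0,-0.2,0],
  [4,0,0,0,0],
])

```text
t: 22.8
position: [551.0, 302.1, 89.4]
tool_rot: [180.0, 0.2, 3.5]
force: [-4.6, -1.3, 3.5]
gripper_width: 0.529
```

```bash
python3 - <<'E'
from h import *
s=manip.observe();print(s['position'],s['tool_rot'],s['force'],s['torque'])
f,c=snap('wrist','w14');f,c=snap('side','s14')
t=cv2.imread('pics/w14.png');cv2.imwrite('pics/c23.png',cv2.resize(t[80:200,190:330],None,fx=5,fy=5,interpolation=cv2.INTER_CUBIC))
t=cv2.imread('pics/s14.png');cv2.imwrite('pics/c24.png',cv2.resize(t[80:190,210:320],None,fx=6,fy=5.4,interpolation=cv2.INTER_CUBIC))
E
```

```text
[551.02275761 302.1498055   89.38308576] [1.79978468e+02 1.64445279e-01 3.48483552e+00] [-4.64885655 -1.33510663  3.46736841] [-0.17809727  0.55036086 -0.01287791]
```

View pics/c23.png

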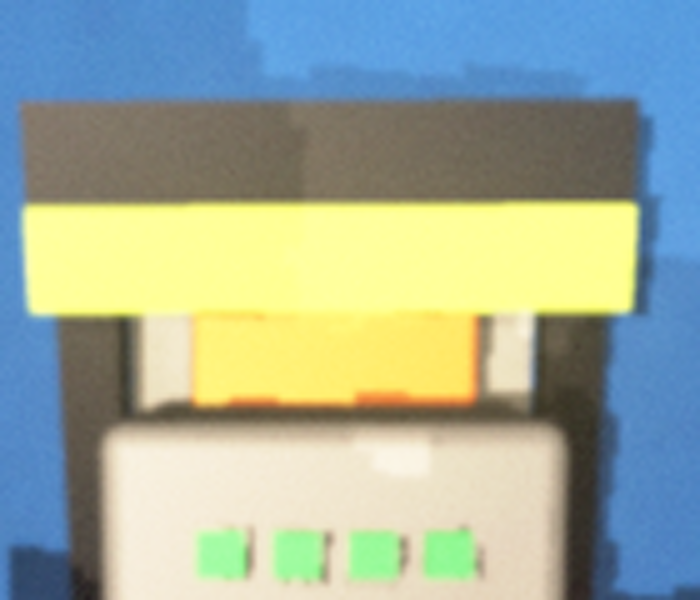

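View pics/c24.png

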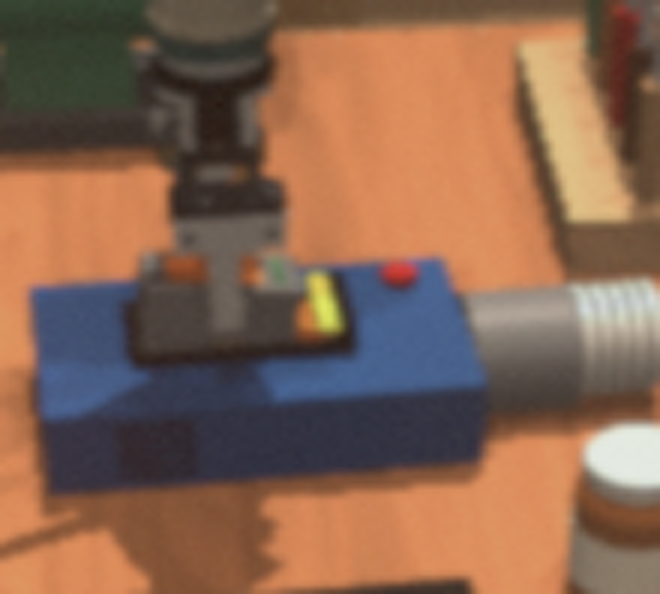

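move_arm([
  [4,-0.1,0,-0.2,0],
  [4,0,0,0,0],
])

```text
t: 23.1
position: [550.5, 302.2, 88.0]
tool_rot: [180.0, 0.1, 3.5]
force: [-5.2, -2.1, 6.8]
gripper_width: 0.531
```

move_arm([
  [4,-0.1,0,-0.2,0],
  [4,0,0,0,0],
])

```text
t: 23.3
position: [550.5, 302.2, 87.9]
tool_rot: [180.0, -0.0, 3.5]
force: [-4.8, -2.0, 13.6]
gripper_width: 0.53
```

```bash
python3 - <<'E'
from h import *
s=manip.observe();print(s['position'],s['tool_rot'],s['force'],s['torque'])
f,c=snap('wrist','w15');f,c=snap('side','s15');f,c=snap('top','t15')
t=cv2.imread('pics/w15.png');cv2.imwrite('pics/c25.png',cv2.resize(t[100:310,160:360],None,fx=3.5,fy=2.8,interpolation=cv2.INTER_CUBIC))
t=cv2.imread('pics/s15.png');cv2.imwrite('pics/c26.png',cv2.resize(t[110:160,220:280],None,fx=12,fy=12,interpolation=cv2.INTER_CUBIC))
E
```

```text
[550.45486801 302.17763448  87.91656408] [ 1.79995932e+02 -4.70343656e-02  3.48658225e+00] [-4.75878604 -1.97140131 13.61831181] [-0.53636567  0.89749726 -0.06805784]
```

View pics/c25.png

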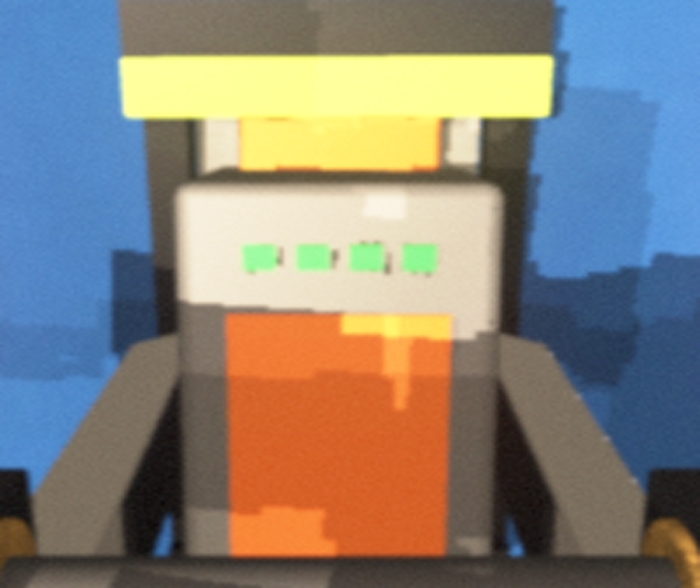

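View pics/c26.png

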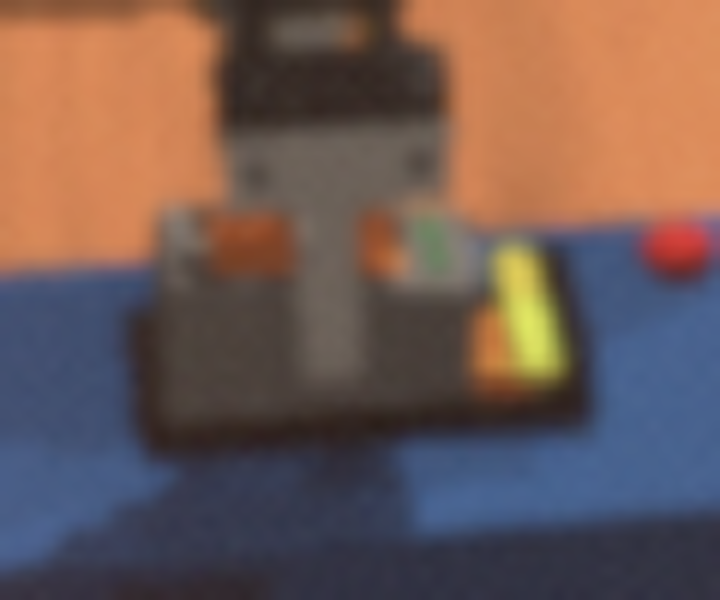

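```bash
python3 - <<'E'
from h import *
c=ld('w15');tcp=(550.45,302.18,87.92);yaw=3.49
for g in (50,51,52):
  for th in (0,2,4,6): print(g,th,pred(c,tcp,yaw,th,g)[2:])
S=ld('s15')
# side: project candidate corners -> c26 coords
def m(p): return ((p[0]-220+.5)*12-.5,(p[1]-110+.5)*12-.5)
for th in (0,3,6):
  for s,h,y in [(0,46,-25),(100,46,-25),(0,46,25),(100,46,25),(0,0,-25),(100,0,-25)]:
    print(th,(s,h,y),np.round(m(proj(S,packpt(tcp,yaw,th,s,h,51,33,y))[0])))
# extractor features
b=np.array([559.,301.6,70]);w=np.radians(3.5)
def bp(x,y,z): return b+np.array([x*np.cos(w)-y*np.sin(w),x*np.sin(w)+y*np.cos(w),z])
for q in [(-70.5,35.5,12),(-70.5,-35.5,12),(-70.5,-35.5,0),(50.5,-36,23),(50.5,36,23),(62.5,-36,23)]: print(q,np.round(m(proj(S,bp(*q))[0])))
E
```

```text
50 0 [array([254.9, 155.9]), array([205.6, 166.4]), array([303.6, 166.3])]
50 2 [array([254.9, 156.6]), array([206.1, 164.9]), array([303.1, 164.9])]
50 4 [array([254.9, 157.5]), array([206.7, 163.6]), array([302.6, 163.5])]
50 6 [array([254.9, 158.4]), array([207.2, 162.4]), array([302.2, 162.4])]
51 0 [array([254.9, 157.5]), array([205.7, 168.3]), array([303.6, 168.2])]
51 2 [array([254.9, 158.2]), array([206.2, 166.8]), array([303.1, 166.8])]
51 4 [array([254.9, 159.1]), array([206.7, 165.5]), array([302.6, 165.5])]
51 6 [array([254.9, 160. ]), array([207.2, 164.3]), array([302.1, 164.3])]
52 0 [array([254.9, 159. ]), array([205.8, 170.2]), array([303.5, 170.2])]
52 2 [array([254.9, 159.8]), array([206.3, 168.7]), array([303. , 168.7])]
52 4 [array([254.9, 160.6]), array([206.8, 167.4]), array([302.5, 167.4])]
52 6 [array([254.9, 161.6]), array([207.3, 166.2]), array([302.1, 166.2])]
0 (0, 46, -25) [167. 305.]
0 (100, 46, -25) [486. 280.]
0 (0, 46, 25) [155. 220.]
0 (100, 46, 25) [466. 196.]
0 (0, 0, -25) [174. 428.]
0 (100, 0, -25) [487. 403.]
3 (0, 46, -25) [169. 298.]
3 (100, 46, -25) [488. 287.]
3 (0, 46, 25) [157. 212.]
3 (100, 46, 25) [468. 202.]
3 (0, 0, -25) [169. 421.]
3 (100, 0, -25) [482. 410.]
6 (0, 46, -25) [172. 290.]
6 (100, 46, -25) [489. 294.]
6 (0, 46, 25) [159. 205.]
6 (100, 46, 25) [470. 209.]
6 (0, 0, -25) [163. 414.]
6 (100, 0, -25) [476. 417.]
(-70.5, 35.5, 12) [125. 307.]
(-70.5, -35.5, 12) [141. 430.]
(-70.5, -35.5, 0) [143. 462.]
(50.5, -36, 23) [523. 371.]
(50.5, 36, 23) [494. 248.]
(62.5, -36, 23) [561. 368.]
```

move_arm([
  [4,0,0,0.3,0],
  [4,0,0,0.2,0],
  [4,0,0,0,0],
])

```text
t: 23.75
position: [550.5, 302.3, 89.4]
tool_rot: [180.0, 0.1, 3.5]
force: [-0.3, -0.3, -5.2]
gripper_width: 0.526
```

move_arm([
  [4,0.3,0.02,0,0],
  [4,0,0,0,0],
])

```text
t: 23.95
position: [554.1, 302.6, 89.6]
tool_rot: [180.0, 0.0, 3.5]
force: [0.6, -0.1, -5.7]
gripper_width: 0.532
```

move_arm([
  [4,0.2,0.01,0,0],
  [4,0,0,0,0],
])

```text
t: 24.15
position: [555.5, 302.6, 90.0]
tool_rot: [180.0, 0.1, 3.5]
force: [-0.6, -0.1, -6.3]
gripper_width: 0.535
```

move_arm([
  [4,0,0,-0.3,0],
  [4,0,0,0,0],
])

```text
t: 24.35
position: [555.3, 302.6, 87.6]
tool_rot: [180.0, 0.0, 3.5]
force: [-2.3, -0.5, -3.8]
gripper_width: 0.53
```

move_arm([
  [4,0,0,-0.2,0],
  [4,0,0,0,0],
])

```text
t: 24.55
position: [555.0, 302.6, 86.3]
tool_rot: [180.0, 0.0, 3.5]
force: [-5.1, -1.0, 1.4]
gripper_width: 0.529
```

move_arm([
  [4,-0.1,0,-0.2,0],
  [4,0,0,0,0],
])

```text
t: 24.75
position: [554.2, 302.6, 84.4]
tool_rot: [180.0, -0.0, 3.5]
force: [-5.7, -1.1, 2.7]
gripper_width: 0.532
```

move_arm([
  [4,-0.1,0,-0.2,0],
  [4,0,0,0,0],
])

```text
t: 24.95
position: [553.5, 302.6, 82.3]
tool_rot: [180.0, -0.0, 3.5]
force: [-5.4, -1.1, 3.1]
gripper_width: 0.528
```

move_arm([
  [4,-0.05,0,-0.1,0],
  [4,0,0,0,0],
])

```text
t: 25.15
position: [553.0, 302.6, 81.2]
tool_rot: [180.0, -0.0, 3.5]
force: [-5.0, -1.2, 3.1]
gripper_width: 0.528
```

```bash
python3 - <<'E'
from h import *
s=manip.observe();print(s['position'],s['tool_rot'],s['force'],s['torque'])
f,c=snap('wrist','w16');f,c=snap('side','s16')
t=cv2.imread('pics/w16.png');cv2.imwrite('pics/c27.png',cv2.resize(t[100:310,160:360],None,fx=3.5,fy=2.8,interpolation=cv2.INTER_CUBIC))
t=cv2.imread('pics/s16.png');cv2.imwrite('pics/c28.png',cv2.resize(t[110:160,220:280],None,fx=12,fy=12,interpolation=cv2.INTER_CUBIC))
E
```

```text
[553.01431282 302.56766032  81.21097678] [ 1.79991317e+02 -1.00278418e-02  3.48921019e+00] [-4.9626857  -1.21116157  3.0984806 ] [-0.22247006  0.48392723 -0.04145371]
```

View pics/c27.png

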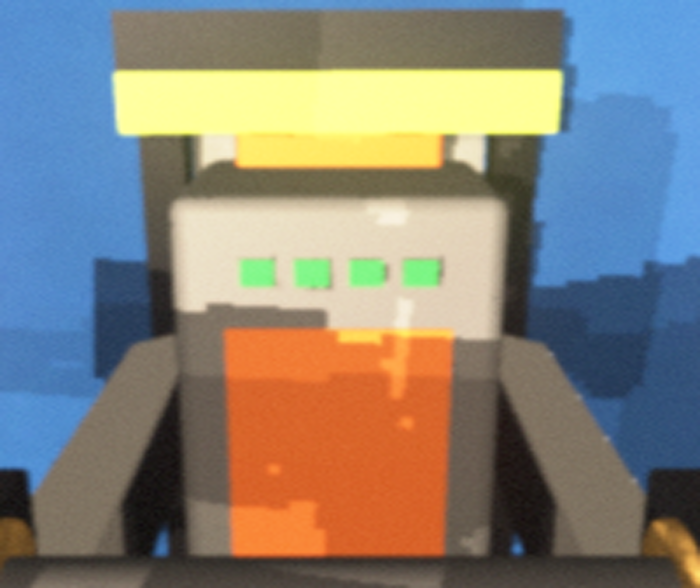

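View pics/c28.png

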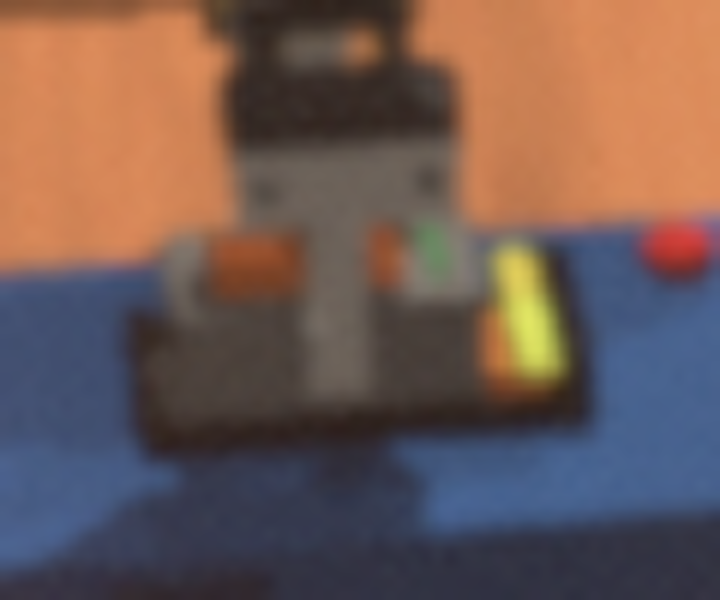

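move_arm([
  [4,-0.05,0,-0.1,0],
  [4,0,0,0,0],
])

```text
t: 25.45
position: [553.0, 302.6, 81.1]
tool_rot: [180.0, -0.1, 3.5]
force: [-4.4, -1.5, 6.8]
gripper_width: 0.531
```

move_arm([
  [5.5,0,0,0,0],
  [6.5,0,0,0,0],
  [8,0,0,0,0],
  [8,0,0,0,0],
  [8,0,0,0,0],
  [8,0,0,1,0],
  [8,0,0,3,0],
  [8,0,0,4,0],
  [8,-2,0,4,0],
  [8,-2,0,1,0],
])

```text
t: 26.45
position: [515.3, 303.8, 215.2]
tool_rot: [-179.8, -0.5, 3.5]
force: [0.3, -0.2, 0.3]
gripper_width: 0.854
```

move_arm([
  [8,-3,0,0,0],
  [8,-2,0,0,0],
  [8,0,0,0,0],
])

```text
t: 26.75
position: [460.4, 302.7, 210.8]
tool_rot: [-180.0, -0.0, 3.6]
force: [-0.3, 0.2, 1.2]
gripper_width: 0.853
```

```bash
python3 - <<'E'
from h import *
s=manip.observe();print(s['position'],s['tool_rot'],s['force'],s['torque'])
f,c=snap('wrist','w17');f,c=snap('side','s17');snap('top','t17')
t=cv2.imread('pics/w17.png');cv2.imwrite('pics/c29.png',cv2.resize(t[0:210,150:360],None,fx=3.3,fy=2.8,interpolation=cv2.INTER_CUBIC))
t=cv2.imread('pics/s17.png');cv2.imwrite('pics/c30.png',cv2.resize(t[110:160,220:280],None,fx=12,fy=12,interpolation=cv2.INTER_CUBIC))
E
```

```text
[460.41735808 302.65734765 210.84847412] [-1.79973566e+02 -8.53420218e-03  3.56526087e+00] [-0.28974467  0.1719988   1.2385701 ] [ 0.06726195 -0.02301804  0.03524345]
```

View pics/c29.png

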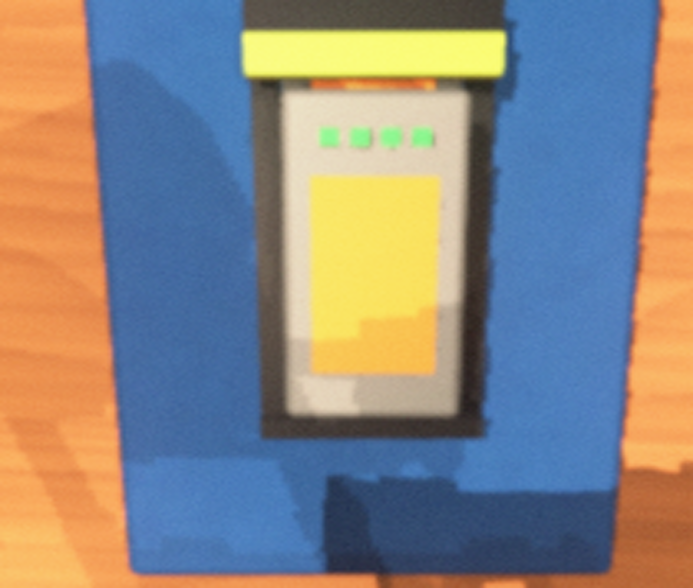

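View pics/c30.png

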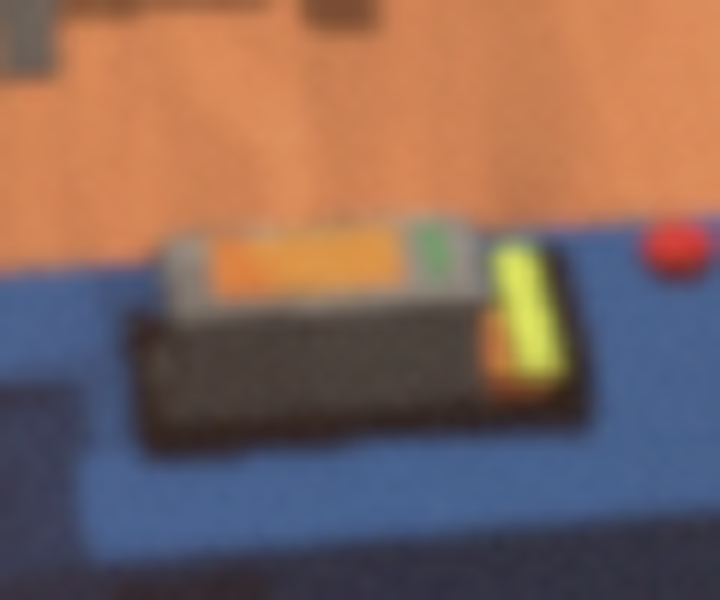

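View pics/t17.png

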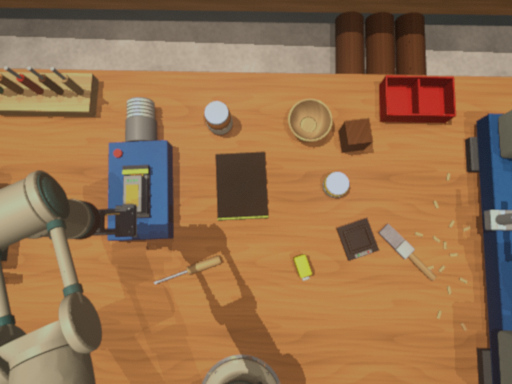

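```bash
python3 - <<'E'
from h import *
c=ld('w17')
P=lambda u,v,z:atz(c,150+(u+.5)/3.3-.5,(v+.5)/2.8-.5,z).round(1)
print('sh',P(282,90,116),P(470,90,116),'heel',P(287,415,116),P(463,415,116))
print('lip',P(243,76,87),P(506,76,87),'sill outer',P(263,437,70),P(484,437,70),'sill z82',P(263,437,82))
# scale check: widths at heel & shoulder
for z in (112,116,120,128): 
  a=P(282,90,z)-P(470,90,z); b=P(287,415,z)-P(463,415,z); print(z,np.linalg.norm(a[:2]).round(1),np.linalg.norm(b[:2]).round(1))
S=ld('s17')
def m(p): return ((p[0]-220+.5)*12-.5,(p[1]-110+.5)*12-.5)
w=np.radians(3.5);b=np.array([559.5,301.6,70])
def bp(x,y,z): return b+np.array([x*np.cos(w)-y*np.sin(w),x*np.sin(w)+y*np.cos(w),z])
for lift in (0,6,12):
  print(lift,[np.round(m(proj(S,bp(x,y,46+(lift if x<0 else lift/6)))[0])) for x,y in [(-59,-25),(41,-25),(-59,25),(41,25)]])
E
```

```text
sh [599.5 328.3 116. ] [602.5 280.4 116. ] heel [501.9 322.8 116. ] [505.  273.1 116. ]
lip [609.4 341.8  87. ] [614.  267.9  87. ] sill outer [486.6 333.   70. ] [491.2 259.7  70. ] sill z82 [488.6 332.1  82. ]
112 48.7 50.5
116 48.0 49.8
120 47.3 49.0
128 46.0 47.6
0 [array([171., 317.]), array([490., 292.]), array([159., 232.]), array([470., 208.])]
6 [array([170., 301.]), array([490., 290.]), array([158., 216.]), array([470., 205.])]
12 [array([169., 285.]), array([489., 287.]), array([157., 200.]), array([470., 202.])]
```

```bash
python3 - <<'E'
from h import *
print(manip.finish_job())
E
```

```text
the job is handed in; nothing more can be done
None
```

The battery pack is in the extractor's bay, level and with its toe under the yellow lip. I handed the job in at about 27 s with the gripper open and clear of everything.

- **Standing and tipping:** I lifted the pack from the dock and stood it on the bench with its contact side against the mat's near edge. On the first try its heel caught the mat's edge, so I backed off, lowered it and set it down properly. After letting go, I pushed its top and it fell onto the mat on its contact side.
- **Tilting:** The arm cannot tilt its wrist through this interface. I gripped the pack near its balance point and pressed its heel lightly on the edge of the extractor's housing until it turned about 14° toe-down in the grip.
- **Fitting:** I slid the toe under the lip and lowered the heel. The heel first appeared to land on the sill, so I lifted slightly, moved about 5 mm toward the lip and lowered it fully home. Forces were small throughout, about 14 N at most in the readings I took.

**Last checks:**
- **Level:** the side view matches a pack lying flat on the bay floor.
- **Position:** the wrist view shows it centred in width. It sits about 1.5–4 mm toward the lip from nominal, so the toe is probably touching or nearly touching the end wall. The bay's slack is 2.5 mm, and the two wrist measurements disagreed by about 2 mm.
- **Other items:** in the last overhead picture, everything else on the bench looks unmoved.

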